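# Key on the reflectance meter and hold a sample slide flush on its sloped stage

## Robot

A 6-joint arm with a two-finger parallel gripper is mounted at the origin on the work surface. World frame = base frame: x ahead of the robot, y to its left, z up, the work surface at z = 0. Lengths are in m, angles in rad, forces in N, time in s.
With the tool pointing down it reaches from about 0.275 to 1 m from the base axis. Payload 8.4 kg.
Tool frame: the origin (TCP) lies midway between the tips of the shut fingers; the grasp point (between the pads) lies robot.grip_point_offset behind it (robot.grip_point_offset is the distance from the TCP to the grasp point, in m); y points along the fingers, z is the direction in which the jaws open and shut, and the axes are right-handed (so a half turn about y gives the same grasp; the last joint's range is limited). The gripper opens to 85 mm and grips with 20 to 120 N. Pads are 22 mm wide; open, the fingers measure 114 mm over their backs; the gripper's body (76 mm by 85 mm) begins 54 mm behind the grasp point. The pads swing forward as they close: fully open they stand 13 mm farther back than shut.
Start: joints at [1.145, 0.353, 1.633, -0, 1.155, -0.002], TCP at [0.257, 0.57, 0.231] pointing down, gripper open.
Joint ranges: [-2.63, 2.63], [-0.92, 2.1], [0.06, 2.66], [-1.3, 4.44], [0, 2.69], [-3.02, 3.02]. Speed limits (rad/s): [2.22, 2.22, 2.79, 3.14, 3.14, 3.14].

## Interface

Orientations are given as a rotation vector (axis times angle).
In Python, from rig import robot gives the robot as it stands.
- The arm moves only by the shell command python3 -m handwheel 'ROWS' [FORCE]. ROWS is JSON, a list that holds one entry, the list of rows, each a list of 7 numbers: the turn, a rotation vector about the tool's x, y, z in rad, then the shift along the tool's x, y, z in cm, then the opening, from 0 (shut) to 1 (fully open). A call has 1 to 10 rows; each row shifts and turns the commanded pose from where the row before left it, along the tool's axes as they then stand; what a row does not reach is not made up. A row lasts 1/12 s, in which the tool goes at most 41.7 mm and 7.16 degrees, less where a joint would pass 70% of its speed; a pose out of reach is approached as far as the arm can. A call is refused whole if a number of a shift passes 4.17 or a number of a turn 0.125, either way. A call with a gripper value outside its range is refused whole. The fingers move at their own pace and stop on an object; FORCE is the grip in N (left out, the last holds). Time passes only in rows, so rows that do not move let the fingers close. It gives the time, the measured TCP pose, the force and the opening at its end, in the units of the state.
- robot.get_obs(): the state, without advancing time (a new reading comes with each control period).
- robot.get_image(name): name is "scene" or "top" or "wrist"; returns a dict with "frame" (400x640x3 uint8, red, green, blue), "fx", "fy", "cx", "cy" (pixels), "position" and "rotation" of the camera in the world. Camera axes: x right, y down, z forward; pixel columns grow to the right and rows downward; lengths in m; the calibration is good to about 2 mm. A picture is of the moment at which its call begins. There is no depth.
- robot.hand_in(): hands the job in, once; it reports no verdict.
Trained networks look in a picture, given as the dict that the camera call returned (one of the last four; its "shot" number tells which), for a name from the list of things; names that differ only in an ending like _2 or _b are one class to them, and where a whole thing is asked for, a point or a joint stands for the part that bears it (a point fixed in the world has none). Each returns a list of dicts, best first, with "score" (0 to 1); they miss things now and then, are a little off and sometimes report something else, mostly with a low value. They report only what shows in the picture. A call takes as long as a camera call. They do not tell look-alikes from the thing itself.
- robot.trace(thing, picture): "pixels" (400x640 bool, what is visible of it) and "extent" ([left, top, right, bottom] in pixels, round what is visible of it).
The state is a dict: "clock": time; "joints": joint angles; "joint_vel": joint speeds; "joint_torque": joint torques, N m; "tcp_pos": TCP position; "ee_rot": TCP orientation; "ft_force": force on the tool from outside, world axes, zero at the start; "ft_torque": the same for the moment, N m; "width": finger opening in m.
Only numpy, scipy, OpenCV 4.12 (cv2) and the standard library are available. Lean on these libraries where they do the work, as an engineer would, in place of code of your own. Each camera call takes 0.05 s, during which the arm holds its last target.

## Task

Take the red key from its stand, push it fully into the slot of the meter's key switch and turn it clockwise to its stop to switch the meter on, leaving the key there. Then pick up the sample slide by its orange grip, tilt it by touch to match the meter's sloped blue stage, whose slope differs every time, and press it flush and centred on the stage so that all four brass feeler pins are pushed home. Finish while still holding the slide pressed there, and leave the other things on the bench where they are.

Things in the scene. Friction and masses are not known exactly. Their poses are not given: they have to be found in the camera images.
- meter: White desktop meter, fixed: housing 160 (x) x 260 (y) x 40 mm high; key switch and tilting blue stage on top. Origin: centre of its underside; z up; the stage's low edge is towards its -x. The stage face is flat, 110 mm up the slope x 90 mm wide; it rises towards the meter's +x, 0.25 to 0.6 rad from level (differs every time), level along y, and is locked: it does not give under 20 N.
- key_slot (a point): Centre of the slot's mouth, on top of the aluminium key switch cylinder (44 mm diameter, 26 mm high, top 71 mm above the bench). Slot 14 mm long (this point's x) by 8 mm wide (its y), 23 mm deep; z up, along the turning axis. Turns with the switch.
- key_switch (a joint): Turn of the key switch in rad: grows clockwise seen from above, starts between 0 and 0.25, stop at 1.2 (on). Light friction (0.05 N m); stays where it is left. The slot leaves a key about 0.15 rad of play, so the key must be turned a little more than the switch.
- hinge_mid (a point): Middle of the low edge of the stage's face, on its hinge line; fixed to the meter, with the meter's axes (meter frame -55, -55, 45 mm). The black window's centre, where the slide's centre belongs, is 55 mm up the slope from here. The four pins stand 25 and 85 mm up the slope, 20 mm either side of the middle line.
- pin0 (a joint): How far brass feeler pin 0 (lower row, -y side; 8 mm diameter) is pressed into the stage face, in m: 0 stands 5 mm proud, 0.005 is flush. Spring 0.6 N at first, 1.8 N when home: all four take about 7 N.
- pin1 (a joint): How far brass feeler pin 1 (lower row, +y side; 8 mm diameter) is pressed into the stage face, in m: 0 stands 5 mm proud, 0.005 is flush. Spring 0.6 N at first, 1.8 N when home: all four take about 7 N.
- pin2 (a joint): How far brass feeler pin 2 (upper row, -y side; 8 mm diameter) is pressed into the stage face, in m: 0 stands 5 mm proud, 0.005 is flush. Spring 0.6 N at first, 1.8 N when home: all four take about 7 N.
- pin3 (a joint): How far brass feeler pin 3 (upper row, +y side; 8 mm diameter) is pressed into the stage face, in m: 0 stands 5 mm proud, 0.005 is flush. Spring 0.6 N at first, 1.8 N when home: all four take about 7 N.
- key: Red-headed key, loose, upright in its stand, 60 mm tall, 40 g. Origin: tip of its blade (lowest point); z up to the head. Blade 12 (x) x 6 (y) x 22 mm long, last 4 mm narrowed to 8 x 3; a shoulder 24 x 12 mm, 22 to 26 mm above the tip, stops it when fully in; head 32 (x) x 10 (y) mm, 26 to 60 mm above the tip: pinch it across y. Fits either way round.
- key_stand: Wooden block 60 (x) x 44 (y) x 30 mm high, fixed, with the key hanging by its shoulder in a slot at its centre (the key's tip 8 mm above the bench). Origin: centre of its underside.
- slide: Sample slide, loose, 0.1 to 0.16 kg, flat on the bench: white plate 90 (x) x 64 (y) x 5 mm with coloured stripes, and an orange upright grip rib 50 (x) x 12 (y) mm standing 30 mm above the plate in its middle: pinch it across y. Origin: centre of the plate's underside; z up from plate to rib. Its long side goes along the slope; either way round.
- dish: Bystander: small glass dish, 70 mm diameter, 18 mm high. Leave in place.
- eraser: Bystander: white eraser, 55 x 22 x 12 mm. Leave in place.
- beaker: Bystander: glass beaker, 72 mm diameter, 95 mm high. Leave in place.
- pencil: Bystander: yellow pencil, about 180 mm long, lying. Leave in place.
- notebook: Bystander: black-covered notebook, 245 x 190 x 14 mm. Leave in place.
- soap: Bystander: blue bottle, 60 mm diameter, 170 mm high. Leave in place.
Not all that is in view belongs to the job. What is meant by the slide is not green or purple, and is the larger of those in its own colour.

How it is judged:
By the outcome, as a careful person would: the job done as asked, in the order asked, and still so for the second after the job is handed in, while the arm keeps its last pose, push and grip.
It also fails if it takes over 72 s, if anything falls off the work surface, if the arm or the gripper's body presses on something with over 40 N, if the wrist force passes 120 N, or if a joint passes its speed limit or range.

## Working session

There is one attempt and no reset: what is moved stays moved. The work goes in short steps, Python scripts to look and compute and a shell command to move; the robot and the scene stay as the last step left them, time stands still between calls to the robot, and variables do not carry over. Pictures are saved under pics/ and viewed, and the job is handed in when it is done.

```bash
ls; mkdir -p pics
python3 - <<'E'
from rig import robot
import cv2
print(robot.grip_point_offset)
for n in ["scene","top","wrist"]:
    p=robot.get_image(n); cv2.imwrite(f"pics/{n}0.png",p["frame"][:,:,::-1])
    print(n,p["fx"],p["cx"],p["cy"],p["position"],p["rotation"],p["shot"])
print(robot.get_obs())
E
```

```text
pics
0.0187
scene 381.64583389800094 319.53871830868854 198.1782923355405 [ 1.3128499  -0.44951857  0.63681428] [-1.87513083 -1.19491104  0.64909758] 1
top 455.70282093513794 309.62100348650654 196.1362258856571 [ 0.32168605 -0.12208186  1.21623024] [-2.12941768  2.1231733  -0.17798476] 2
wrist 308.2457359447796 317.03305125747147 200.08744142731888 [0.17998842 0.60465011 0.37399707] [2.39679348 1.54686782 0.25622292] 3
{'clock': 0.15, 'joints': array([ 1.14460880e+00,  3.53509302e-01,  1.63394021e+00, -3.21195044e-06,
        1.15521421e+00, -2.42488652e-03]), 'joint_vel': array([ 0.00168407, -0.00174912, -0.00353319, -0.00015364, -0.00037934,
        0.00079079]), 'joint_torque': array([ 2.94422316e-04, -6.05632210e+01, -3.42340958e+01, -1.42788899e-04,
        6.22095773e-03,  1.41056813e-05]), 'tcp_pos': array([0.25686341, 0.5693861 , 0.23073138]), 'ee_rot': array([-1.5461727 ,  0.33259592, -0.3322404 ]), 'ft_force': array([-0.32453802,  0.03389357,  0.1315595 ]), 'ft_torque': array([-0.04136124,  0.03350729,  0.04124849]), 'width': 0.08488637954666338}
```

View pics/scene0.png

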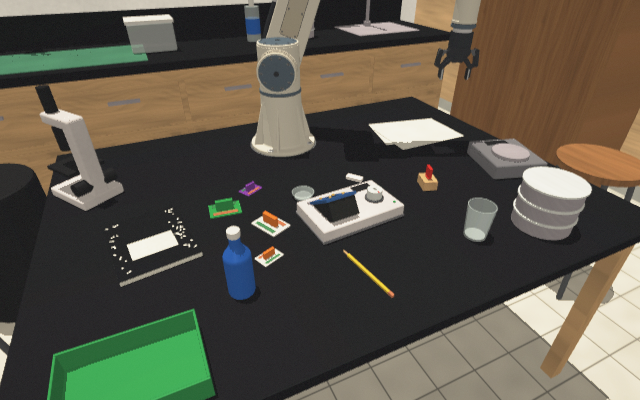

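View pics/top0.png

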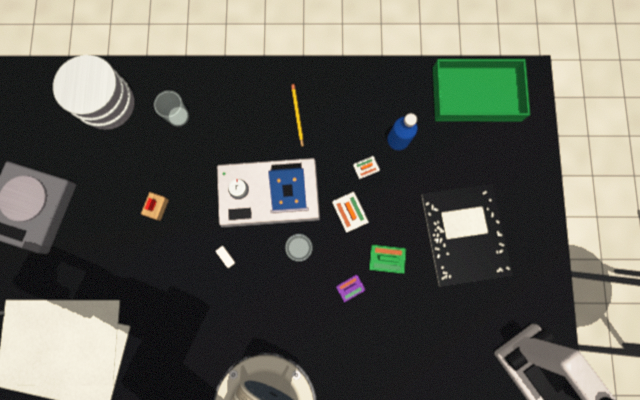

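View pics/wrist0.png

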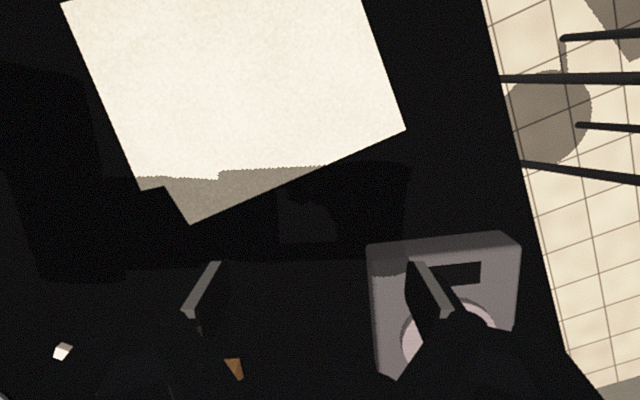

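```bash
cat > h.py <<'E'
import numpy as np, cv2
from scipy.spatial.transform import Rotation as R
from rig import robot
def ray(p,u,v):
    d=np.array([(u-p["cx"])/p["fx"],(v-p["cy"])/p["fy"],1.0]); return R.from_rotvec(p["rotation"]).apply(d)
def plane(p,u,v,z):
    d=ray(p,u,v); o=np.array(p["position"]); return o+d*(z-o[2])/d[2]
def proj(p,X):
    c=R.from_rotvec(p["rotation"]).inv().apply(np.atleast_2d(X)-np.array(p["position"]))
    return np.c_[p["fx"]*c[:,0]/c[:,2]+p["cx"], p["fy"]*c[:,1]/c[:,2]+p["cy"]]
def crop(p,x0,y0,x1,y1,s,name):
    cv2.imwrite("pics/"+name,cv2.resize(p["frame"][y0:y1,x0:x1,::-1],None,fx=s,fy=s,interpolation=cv2.INTER_CUBIC))
E
python3 - <<'E'
from h import *
p=robot.get_image("top")
crop(p,130,140,410,280,2.8,"topcrop.png")
for n in ["meter","key_slot","key","key_stand","slide","hinge_mid","dish","eraser"]:
    try: r=robot.trace(n,p)
    except Exception as e: print(n,e); continue
    for t in r[:4]:
        m=t["pixels"].astype(np.uint8); c=cv2.minAreaRect(np.argwhere(m)[:,::-1].astype(np.float32))
        print(n,round(t["score"],2),t["extent"],m.sum(),np.round(c[0],1),np.round(c[1],1),round(c[2],1))
E
```

```text
meter 0.97 [216.3, 159.3, 318.5, 226.5] 6088 [267.6 192.6] [ 62.4 100.8] 86.5
key_slot 0.82 [228.7, 180.0, 244.6, 201.2] 254 [237. 188.] [17. 17.] 45.0
key 0.54 [147.2, 199.6, 155.8, 210.7] 81 [151. 204.] [10.  8.] 90.0
key 0.44 [140.5, 193.6, 170.8, 222.2] 358 [155.3 206.3] [20.  24.6] 19.4
key_stand 0.6 [138.3, 193.3, 167.6, 221.8] 305 [154.6 206.6] [19.1 23.1] 22.4
slide 0.89 [333.5, 195.0, 367.8, 229.5] 762 [349.9 212.3] [33.5 23.7] 63.4
slide 0.89 [353.9, 154.4, 378.6, 181.4] 363 [365.4 167.7] [16.8 23.1] 71.6
slide 0.77 [334.3, 276.8, 362.5, 300.6] 401 [350.  288.2] [17.8 23.8] 60.9
slide 0.67 [371.2, 241.5, 406.4, 276.9] 842 [387.1 259.2] [34.4 24.6] 5.7
hinge_mid 0.56 [220.1, 157.2, 318.0, 225.7] 6105 [267.6 193.1] [62.4 99.9] 86.0
dish 0.86 [289.0, 235.2, 313.6, 262.7] 539 [298.5 247.5] [25. 25.] 90.0
dish 0.32 [228.8, 180.3, 245.5, 199.0] 260 [237.3 188.3] [17.7 17. ] 45.0
eraser 0.51 [211.3, 247.5, 232.7, 267.5] 177 [224.5 256.8] [20.2  8.9] 56.3
```

View pics/topcrop.png

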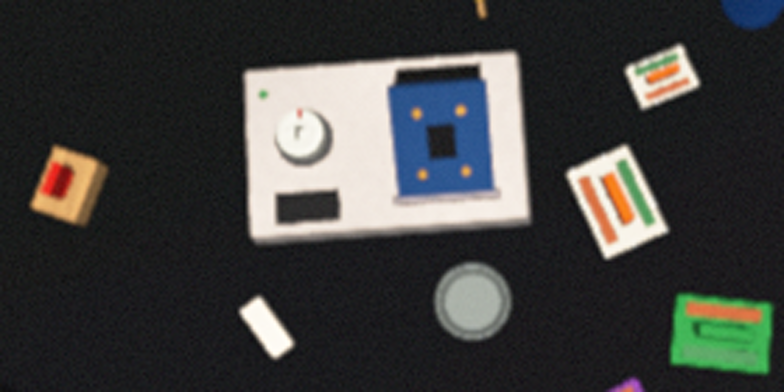

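```bash
cat >> h.py <<'E'
def rect(p,mask,z):
    q=np.argwhere(mask)[:,::-1].astype(float)
    pts=np.array([plane(p,u,v,z)[:2] for u,v in q]).astype(np.float32)
    c,s,a=cv2.minAreaRect(pts*1000)
    b=cv2.boxPoints((c,s,a))
    e=[b[1]-b[0],b[2]-b[1]]; l=max(e,key=np.linalg.norm)
    return np.array(c)/1000,np.sort(s),np.arctan2(l[1],l[0]),pts.mean(0)
def pose():
    o=robot.get_obs(); M=R.from_rotvec(o["ee_rot"]).as_matrix()
    return o,np.array(o["tcp_pos"]),M
E
python3 - <<'E'
from h import *
p=robot.get_image("top")
for n,z in [("meter",.04),("key_slot",.071),("key",.068),("key_stand",.03),("slide",.005)]:
    for t in robot.trace(n,p)[:2]:
        print(n,t["score"],rect(p,t["pixels"],z))
o,x,M=pose(); print(M)
E
```

```text
meter 0.96 (array([ 0.5382265 , -0.00142926]), array([168.11486816, 260.30722046]), np.float32(-1.4920609), array([ 0.5378762 , -0.00132199], dtype=float32))
meter 0.26 (array([ 0.4317739 , -0.51579102]), array([193.10736084, 242.35813904]), np.float32(0.14999585), array([ 0.42936704, -0.51506734], dtype=float32))
key_slot 0.51 (array([0.54623212, 0.07375859]), array([41.10141373, 44.63214874]), np.float32(0.028319985), array([0.54559785, 0.07342151], dtype=float32))
key 0.26 (array([0.36955069, 0.09907636]), array([21.37272644, 52.07798386]), np.float32(0.6385794), array([0.36956036, 0.09903515], dtype=float32))
key_stand 0.73 (array([0.50298865, 0.29781787]), array([52.5799408 , 59.64622879]), np.float32(-0.314365), array([0.49974787, 0.29281953], dtype=float32))
key_stand 0.33 (array([0.55297229, 0.07940452]), array([39.25577545, 44.35100555]), np.float32(0.79552436), array([0.55306256, 0.08048135], dtype=float32))
slide 0.88 (array([ 0.61538013, -0.26387469]), array([41.62269974, 57.36040115]), np.float32(-1.1827402), array([ 0.61447877, -0.26363483], dtype=float32))
slide 0.8 (array([ 0.36966687, -0.31675949]), array([64.47633362, 90.42948914]), np.float32(1.4398484), array([ 0.3691155 , -0.31692338], dtype=float32))
[[ 9.11539954e-01  3.25772454e-05  4.11211516e-01]
 [-4.11211517e-01  3.07998080e-05  9.11539954e-01]
 [ 1.70302250e-05 -9.99999999e-01  4.14713941e-05]]
```

Run:
```python
from h import *
p=robot.get_image("wrist")
o,x,M=pose()
print("cam in tool",M.T@(np.array(p["position"])-x)); C=R.from_rotvec(p["rotation"]).as_matrix(); print(M.T@C)
print("tcp px",proj(p,x), "below .16:",proj(p,x-[0,0,.16]), "grip",proj(p,x-M[:,1]*.0187))
for u,v in [(320,200),(320,300)]: print(plane(p,u,v,.05), M.T@(plane(p,u,v,.05)-x))
```

```text
cam in tool [-0.08456659 -0.14333739  0.00043274]
[[ 9.48869648e-04  9.46030389e-01  3.24076540e-01]
 [-1.50346007e-04 -3.24076547e-01  9.46030850e-01]
 [ 9.99999539e-01 -9.46383573e-04 -1.65274508e-04]]
tcp px [[316.32573908 263.53140609]] below .16: [[316.63812838 182.14910823]] grip [[316.2455951  284.10996772]]
[0.28270487 0.56216135 0.05      ] [0.0265489  0.18131708 0.00367895]
[0.40348004 0.50799388 0.05      ] [0.15891458 0.18131137 0.00396619]
```

```bash
python3 -m handwheel '[[[0,0,0,3.7,0,-1.7,1],[0,0,0,3.7,0,-1.7,1],[0,0,0,3.7,0,-1.7,1],[0,0,0,3.7,0,-1.7,1],[0,0,0,3.7,0,-1.7,1],[0,0,0,3.7,0,-1.7,1],[0,0,0,3.7,0,-1.7,1],[0,0,0,3.7,0,-1.7,1],[0,0,0,3.7,0,-1.7,1],[0,0,0,0,0,0,1]]]'
cat >> h.py <<'E'
def wrist(name,s=1.25):
    p=robot.get_image("wrist"); crop(p,0,0,640,400,s,name); return p
E
python3 - <<'E'
from h import *
p=wrist("w1.png")
for n,z in [("key",.068),("key_stand",.03)]:
    for t in robot.trace(n,p)[:2]:
        print(n,t["score"],t["extent"],rect(p,t["pixels"],z))
E
```

```text
clock: 1.78
tcp_pos: [0.5017, 0.2884, 0.2315]
ee_rot: [-1.546, 0.333, -0.338]
ft_force: [-0.1, 0.8, 0.1]
width: 0.0856
key 0.89 [323.6, 154.6, 336.3, 192.8] (array([0.50121768, 0.30511398]), array([11.82432079, 37.17763901]), np.float32(-0.3120437), array([0.5005479 , 0.30515382], dtype=float32))
key 0.45 [106.7, 112.2, 158.9, 149.7] (array([0.38036755, 0.14739426]), array([21.91402435, 49.78874969]), np.float32(0.6661685), array([0.38018706, 0.1472879 ], dtype=float32))
key_stand 0.58 [308.1, 138.2, 350.3, 197.5] (array([0.50298093, 0.30502423]), array([45.7810936 , 66.12021637]), np.float32(-0.31379703), array([0.5005412 , 0.30559975], dtype=float32))
```

View pics/w1.png

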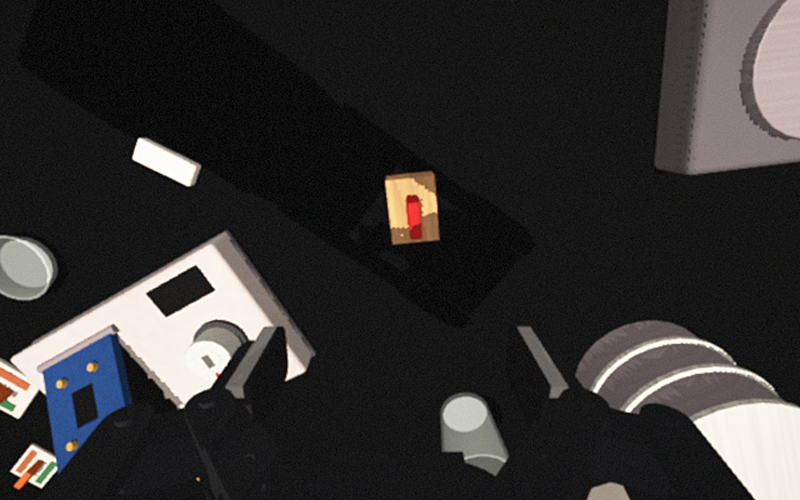

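```bash
cat >> h.py <<'E'
from scipy.optimize import least_squares
A=np.linspace(0,2*np.pi,24,endpoint=False); D=np.c_[np.cos(A),np.sin(A)]
def box(sx,sy,z0,z1,cx=0,cy=0): return np.array([[cx+i*sx/2,cy+j*sy/2,z] for i in(-1,1) for j in(-1,1) for z in(z0,z1)])
def supp(q): return (q@D.T).max(0)
def maskpts(m):
    n,l,s,_=cv2.connectedComponentsWithStats(m.astype(np.uint8)); k=1+np.argmax(s[1:,4])
    q=np.argwhere(l==k)[:,::-1].astype(float)
    return np.vstack([q+[a,b] for a in(-.5,.5) for b in(-.5,.5)])
def fit(views,model,x0,dirs=None):
    S=[(p,supp(maskpts(m))) for p,m in views]
    def tr(v):
        c,s=np.cos(v[2]),np.sin(v[2]); return model@np.array([[c,s,0],[-s,c,0],[0,0,1]])+[v[0],v[1],0]
    f=lambda v:np.concatenate([supp(proj(p,tr(v)))-s for p,s in S])
    r=least_squares(f,x0,x_scale=[.01,.01,.1],loss="soft_l1"); return r.x,np.sqrt((r.fun**2).mean())
KEY=np.vstack([box(.032,.010,.034,.068),box(.024,.012,.030,.034)])
STAND=box(.06,.044,0,.03); METER=box(.16,.26,0,.04); SLIDE=box(.09,.064,0,.005)
E
python3 - <<'E'
from h import *
p=robot.get_image("wrist")
print(fit([(p,robot.trace("key",p)[0]["pixels"])],KEY,[.5,.305,-.31]))
s=robot.trace("key_stand",p)[0]["pixels"]|robot.trace("key",p)[0]["pixels"]
print(fit([(p,s)],STAND,[.5,.305,-.31]))
E
```

```text
(array([ 0.50489413,  0.30390333, -0.32805094]), np.float64(0.38543902954372666))
(array([ 0.50471929,  0.30367969, -0.3466009 ]), np.float64(0.7581586388641891))
```

```bash
cat >> h.py <<'E'
def todo(pos,zyaw):
    "print tool-frame turn (about y) and shift in cm to reach pos (tool down, jaw axis yaw zyaw)"
    o,x,M=pose(); y=np.arctan2(M[1,2],M[0,2]); d=(zyaw-y+np.pi/2)%np.pi-np.pi/2
    print("tcp",np.round(x,4),"zyaw",round(y,4),"turn_y",round(-d,4),"shift cm (tool now)",np.round(M.T@(np.array(pos)-x)*100,2),"down-tilt",np.round(M[:,1],4),"F",np.round(o["ft_force"],1),"w",round(o["width"],4),"t",round(o["clock"],2),"j6",round(o["joints"][5],2))
E
python3 - <<'E'
from h import *
todo([.5048,.3038,.037],-.335+np.pi/2)
E
```

```text
tcp [0.4968 0.2944 0.2313] zyaw 1.1488 turn_y -0.087 shift cm (tool now) [ 0.35 19.43  1.19] down-tilt [-2.e-04  1.e-04 -1.e+00] F [-0.2 -0.1  0.7] w 0.0856 t 2.13 j6 -0.62
```

```bash
python3 -m handwheel '[[[0,-0.087,0,0,0,0,1],[0,0,0,0.35,3,1.2,1],[0,0,0,0,3.5,0,1],[0,0,0,0,3.5,0,1],[0,0,0,0,0,0,1],[0,0,0,0,0,0,1]]]'
python3 - <<'E'
from h import *
p=wrist("w2.png")
k=robot.trace("key",p)[0]; print(k["score"],fit([(p,k["pixels"])],KEY,[.505,.304,-.33]))
s=robot.trace("key_stand",p)[0]["pixels"]|k["pixels"]
print(fit([(p,s)],STAND,[.5,.305,-.31]))
todo([.5048,.3038,.037],-.335+np.pi/2)
E
```

```text
clock: 2.63
tcp_pos: [0.5032, 0.3036, 0.1302]
ee_rot: [-1.557, 0.266, -0.261]
ft_force: [0.7, 0.8, 0.4]
width: 0.0855
0.87 (array([ 0.50414914,  0.30424179, -0.33487427]), np.float64(1.3157901330688528))
(array([ 0.50482496,  0.30367704, -0.33978319]), np.float64(0.8127094178230535))
tcp [0.506  0.3046 0.1336] zyaw 1.2346 turn_y -0.0012 shift cm (tool now) [-0.11  9.66 -0.14] down-tilt [ 0.0028  0.0017 -1.    ] F [ 1.  -0.2  0.8] w 0.0854 t 2.78 j6 -0.7
```

View pics/w2.png

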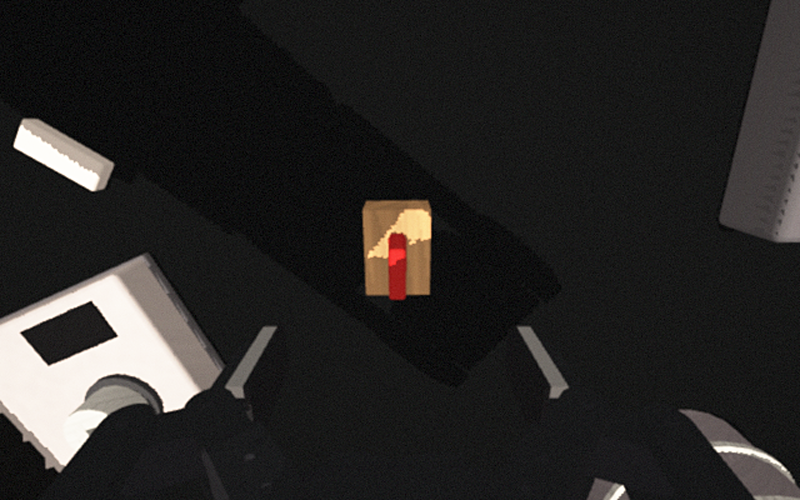

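```bash
python3 -m handwheel '[[[0,0,0,0,2.5,0,1],[0,0,0,0,2.5,0,1],[0,0,0,0,2.5,0,1],[0,0,0,0,1.9,0,1],[0,0,0,0,0,0,1],[0,0,0,0,0,0,1]]]'
python3 - <<'E'
from h import *
todo([.5048,.3038,.037],-.335+np.pi/2)
E
```

```text
clock: 3.28
tcp_pos: [0.5055, 0.3039, 0.0385]
ee_rot: [-1.554, 0.264, -0.265]
ft_force: [-0.1, 0.1, 0.6]
width: 0.0854
tcp [0.5055 0.3039 0.0385] zyaw 1.234 turn_y -0.0018 shift cm (tool now) [-0.06  0.15 -0.03] down-tilt [ 7.e-04  4.e-04 -1.e+00] F [-0.1  0.1  0.6] w 0.0854 t 3.28 j6 -0.7
```

Close on the key with moderate force, then lift a bit.

```bash
python3 -m handwheel '[[[0,0,0,0,0,0,0],[0,0,0,0,0,0,0],[0,0,0,0,0,0,0],[0,0,0,0,0,0,0],[0,0,0,0,0,0,0],[0,0,0,0,0,0,0],[0,0,0,0,0,0,0],[0,0,0,0,0,0,0]]]' 60
python3 - <<'E'
from h import *
todo([.5048,.3038,.037],-.335+np.pi/2)
E
```

```text
clock: 3.95
tcp_pos: [0.5051, 0.3036, 0.0377]
ee_rot: [-1.554, 0.264, -0.265]
ft_force: [-1.5, -0.5, 5.6]
width: 0.009
tcp [0.5051 0.3036 0.0377] zyaw 1.234 turn_y -0.0018 shift cm (tool now) [-0.03  0.07  0.01] down-tilt [ 3.e-04  2.e-04 -1.e+00] F [-1.5 -0.5  5.6] w 0.009 t 3.95 j6 -0.7
```

```bash
python3 -m handwheel '[[[0,0,0,0,-2,0,0],[0,0,0,0,-3,0,0],[0,0,0,0,-3.5,0,0],[0,0,0,0,-3.5,0,0],[0,0,0,0,-3.5,0,0],[0,0,0,0,0,0,0],[0,0,0,0,0,0,0]]]'
python3 - <<'E'
from h import *
p=wrist("w3.png")
todo([.60,.073,.19],np.pi/2)
E
```

```text
clock: 4.53
tcp_pos: [0.5061, 0.3042, 0.1945]
ee_rot: [-1.552, 0.262, -0.267]
ft_force: [-0.8, -0.3, -1.4]
width: 0.0093
tcp [0.505  0.3035 0.1926] zyaw 1.234 turn_y -0.3368 shift cm (tool now) [ 16.59   0.26 -18.62] down-tilt [ 9.e-04  6.e-04 -1.e+00] F [ 0.5  0.4 -1.2] w 0.0087 t 4.58 j6 -0.7
```

View pics/w3.png

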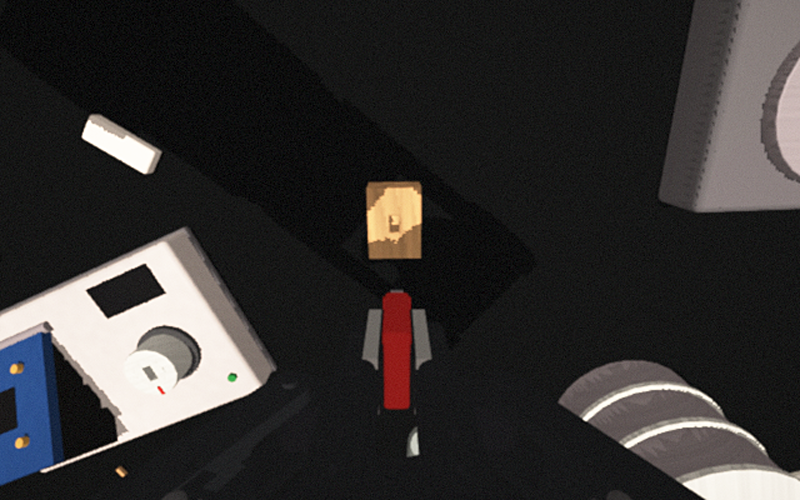

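```bash
python3 -m handwheel '[[[0,0,0,2.35,0,-2.65,0],[0,0,0,2.35,0,-2.65,0],[0,0,0,2.35,0,-2.65,0],[0,0,0,2.35,0,-2.65,0],[0,0,0,2.35,0,-2.65,0],[0,0,0,2.35,0,-2.65,0],[0,0,0,2.35,0,-2.65,0],[0,-0.115,0,0,0,0,0],[0,-0.115,0,0,0,0,0],[0,-0.107,0,0,0,0,0]]]'
python3 -m handwheel '[[[0,0,0,0,0,0,0],[0,0,0,0,0,0,0],[0,0,0,0,0,0,0]]]'
python3 - <<'E'
from h import *
p=wrist("w4.png")
crop(p,200,80,440,260,3.3,"w4c.png")
todo([.60,.073,.19],np.pi/2)
for n in ["key_slot","meter","hinge_mid","pin0"]:
    for t in robot.trace(n,p)[:2]: print(n,t["score"],t["extent"])
E
```

```text
clock: 5.42
tcp_pos: [0.5978, 0.0729, 0.1898]
ee_rot: [-1.571, -0.0, 0.006]
ft_force: [-0.2, -0.2, -0.7]
width: 0.0093
clock: 5.67
tcp_pos: [0.5982, 0.0741, 0.1911]
ee_rot: [-1.571, 0.004, -0.001]
ft_force: [0.7, -0.0, -0.5]
width: 0.009
tcp [0.5984 0.0742 0.1915] zyaw 1.5684 turn_y -0.0024 shift cm (tool now) [ 0.16  0.15 -0.12] down-tilt [-1.3e-03 -2.0e-04 -1.0e+00] F [-0.6 -0.1 -0.3] w 0.009 t 5.72 j6 -1.45
key_slot 0.89 [295.3, 112.4, 345.3, 161.4]
key_slot 0.38 [511.9, 42.5, 603.4, 123.6]
meter 0.94 [75.8, 22.9, 376.7, 218.0]
meter 0.57 [179.0, 89.0, 190.1, 99.1]
hinge_mid 0.89 [77.6, 19.0, 381.2, 217.0]
pin0 0.59 [129.1, 90.5, 141.2, 100.9]
pin0 0.5 [127.8, 157.8, 135.9, 169.5]
```

View pics/w4.png

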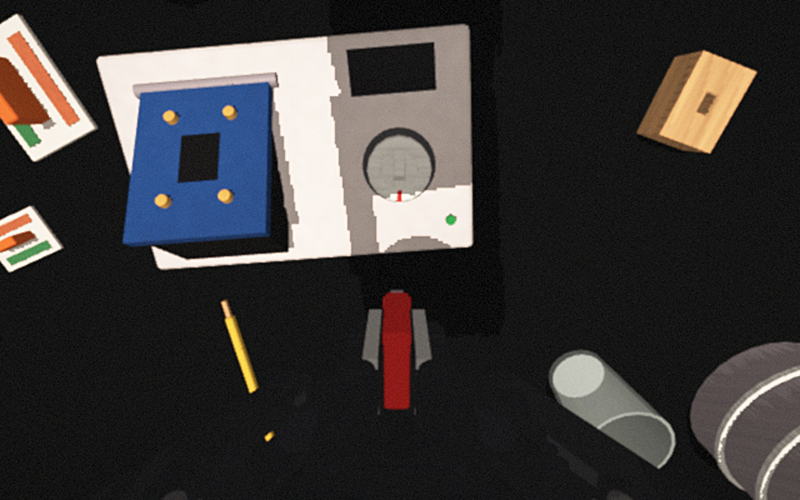

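View pics/w4c.png

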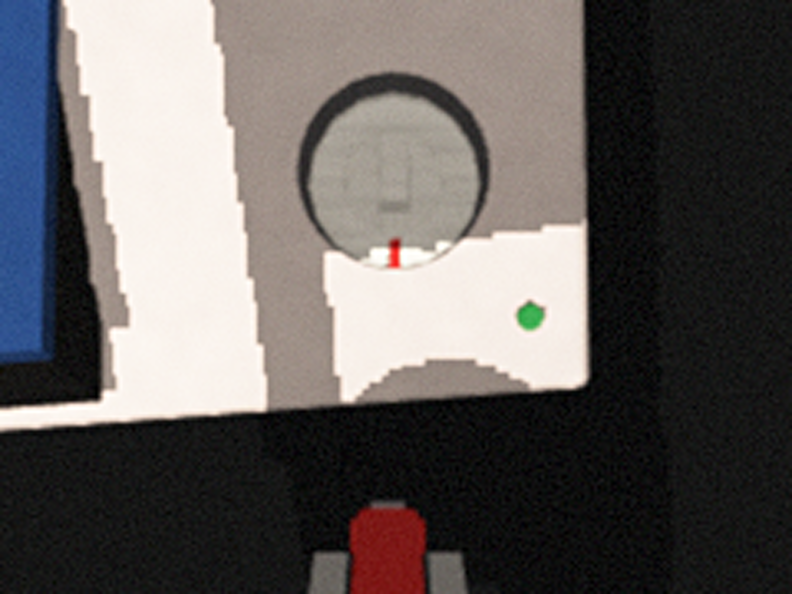

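Run:
```python
from h import *
p=robot.get_image("wrist")
g=p["frame"][95:170,280:360,::-1].copy()
l=cv2.createCLAHE(6,(3,3)).apply(cv2.cvtColor(g,cv2.COLOR_BGR2GRAY))
cv2.imwrite("pics/slot.png",cv2.resize(l,None,fx=8,fy=8,interpolation=cv2.INTER_CUBIC))
t=robot.trace("key_slot",p)[0]
T=np.linspace(0,2*np.pi,40); cyl=np.vstack([np.c_[.022*np.cos(T),.022*np.sin(T),0*T+z] for z in(.045,.071)])
print("cyl",fit([(p,t["pixels"])],cyl,[.546,.073,0]))
m=robot.trace("meter",p)[0]["pixels"]; print("meter",rect(p,m,.04))
# red mark
f=p["frame"].astype(int); r=(f[:,:,0]>120)&(f[:,:,1]<70)&(f[:,:,2]<70); r[175:]=0; q=np.argwhere(r)[:,::-1]; print("red",q.mean(0),len(q),plane(p,*q.mean(0),.071))
```

```text
cyl (array([ 0.54674679,  0.07712327, -0.00145668]), np.float64(0.29491631481141933))
meter (array([ 0.54308289, -0.00771794]), array([160.05110168, 280.55639648]), np.float32(-1.4965173), array([0.5358407 , 0.00137595], dtype=float32))
red [21.65095398 76.48148148] 891 [ 0.50055439 -0.16039951  0.071     ]
```

View pics/slot.png

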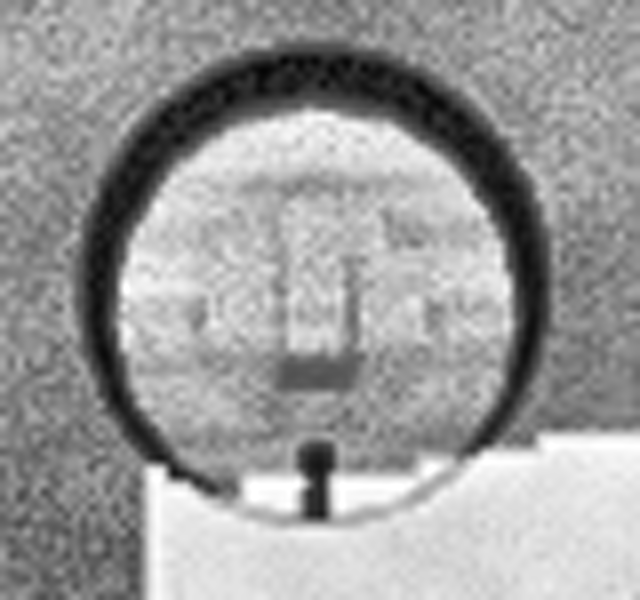

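Run:
```python
from h import *
p=robot.get_image("wrist")
for u,v in [(317,315),(316.5,480),(318,372)]:
    print(plane(p,280+u/8-.5,95+v/8-.5,.071))
m=robot.trace("meter",p)[0]["pixels"]
print(fit([(p,m)],np.vstack([METER]),[.54,0,.08]))
# direct housing corners top face edge, from w4 (x1.25): (470,25),(472,247),(97,57),(160,268)
for u,v in [(470,25),(472,245),(97,57),(160,266)]: print(plane(p,u/1.25,v/1.25,.04))
todo([.5467,.0771,.12],np.pi/2)
```

```text
[0.54608656 0.07672095 0.071     ]
[0.56363308 0.07668793 0.071     ]
[0.55206281 0.07683458 0.071     ]
(array([5.44097789e-01, 4.00219436e-04, 7.87614246e-02]), np.float64(4.119213752696008))
[0.45509176 0.12488877 0.04      ]
[0.6116103 0.1360583 0.04     ]
[ 0.47436878 -0.13208352  0.04      ]
[ 0.62948253 -0.11949327  0.04      ]
tcp [0.5989 0.0741 0.1923] zyaw 1.5708 turn_y 0.0 shift cm (tool now) [-5.22  7.23  0.3 ] down-tilt [ 1.e-04  0.e+00 -1.e+00] F [0.1 0.5 0. ] w 0.0093 t 6.17 j6 -1.45
```

```bash
python3 -m handwheel '[[[0,0,0,-2.6,0,0.12,0],[0,0,0,-2.6,0,0.12,0],[0,0,0,0,2.5,0,0],[0,0,0,0,2.5,0,0],[0,0,0,0,2,0,0],[0,0,0,0,1.6,0,0],[0,0,0,0,0,0,0],[0,0,0,0,0,0,0],[0,0,0,0,0,0,0]]]'
python3 - <<'E'
from h import *
p=robot.get_image("wrist"); crop(p,220,150,420,330,3.3,"w5.png")
p=robot.get_image("scene"); crop(p,340,160,420,230,8,"s5.png")
todo([.5464,.0765,.079],np.pi/2)
E
```

```text
clock: 6.92
tcp_pos: [0.5475, 0.0765, 0.1072]
ee_rot: [-1.571, -0.001, -0.001]
ft_force: [0.2, 0.6, -0.5]
width: 0.0091
tcp [0.5478 0.0765 0.1076] zyaw 1.5709 turn_y 0.0001 shift cm (tool now) [-0.15  2.86 -0.01] down-tilt [ 2.1e-03  3.0e-04 -1.0e+00] F [-1.  -0.1 -1. ] w 0.009 t 7.02 j6 -1.43
```

View pics/w5.png

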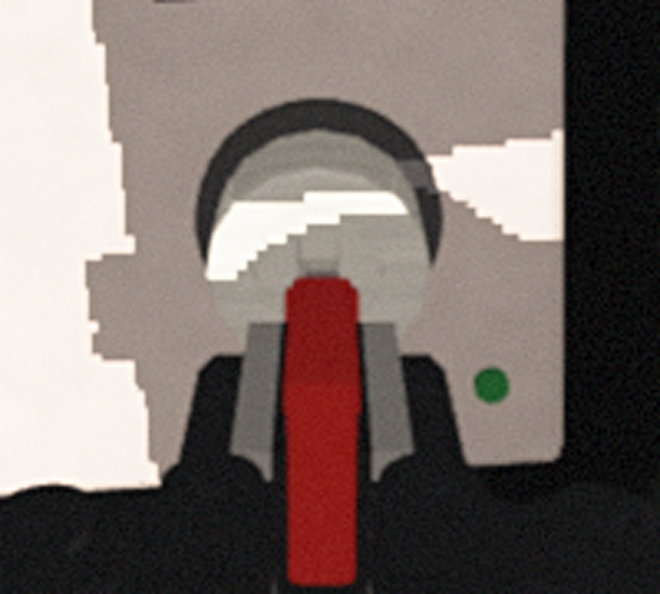

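View pics/s5.png

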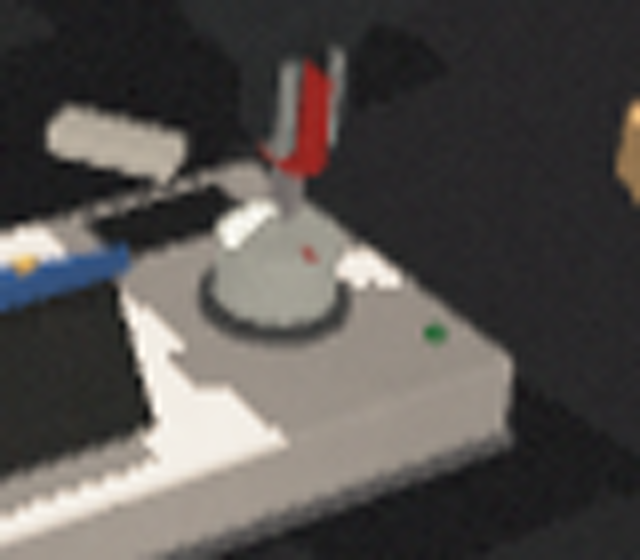

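```bash
python3 -m handwheel '[[[0,0,0,-0.05,0.4,0,0],[0,0,0,0,0.4,0,0],[0,0,0,0,0.3,0,0],[0,0,0,0,0.2,0,0],[0,0,0,0,0,0,0],[0,0,0,0,0,0,0]]]'
```

```text
clock: 7.52
tcp_pos: [0.5463, 0.0764, 0.0931]
ee_rot: [-1.571, 0.0, 0.0]
ft_force: [-0.9, 0.0, -0.9]
width: 0.0087
```

```bash
python3 -m handwheel '[[[0,0,0,0,0.4,0,0],[0,0,0,0,0.4,0,0],[0,0,0,0,0.4,0,0],[0,0,0,0,0.2,0,0],[0,0,0,0,0.1,0,0],[0,0,0,0,0,0,0],[0,0,0,0,0,0,0]]]'
```

```text
clock: 8.1
tcp_pos: [0.5464, 0.0764, 0.0785]
ee_rot: [-1.571, -0.0, 0.0]
ft_force: [-0.8, -0.7, 5.3]
width: 0.0089
```

```bash
python3 -m handwheel '[[[0,0,0,0,0.1,0,0],[0,0,0,0,0,0,0],[0,0,0,0,0.1,0,0],[0,0,0,0,0,0,0],[0,0,0,0,0,0,0]]]'
```

```text
clock: 8.52
tcp_pos: [0.5466, 0.0765, 0.0782]
ee_rot: [-1.571, -0.0, -0.0]
ft_force: [-7.3, -1.5, 25.5]
width: 0.0089
```

```bash
python3 -m handwheel '[[[0,0,0,0,-0.15,0,0],[0,0.1,0,0,0,0,0],[0,0.1,0,0,0,0,0],[0,0.1,0,0,0,0,0],[0,0.1,0,0,0,0,0],[0,0.1,0,0,0,0,0],[0,0.1,0,0,0,0,0],[0,0.1,0,0,0,0,0],[0,0.1,0,0,0,0,0],[0,0,0,0,0,0,0]]]'
python3 - <<'E'
from h import *
todo([.5464,.0765,.079],np.pi/2); print(robot.get_obs()["ft_torque"])
E
```

```text
clock: 9.35
tcp_pos: [0.5469, 0.0764, 0.0785]
ee_rot: [-1.477, 0.629, -0.631]
ft_force: [-0.7, -0.6, 7.1]
width: 0.009
tcp [0.5469 0.0764 0.0785] zyaw 0.7649 turn_y -0.8059 shift cm (tool now) [-0.04 -0.05 -0.03] down-tilt [ 1.e-03 -1.e-04 -1.e+00] F [-0.7 -0.6  7.1] w 0.009 t 9.35 j6 -0.63
[-0.14108558  0.23577577  0.04887508]
```

```bash
python3 -m handwheel '[[[0,0.1,0,0,0,0,0],[0,0.1,0,0,0,0,0],[0,0.1,0,0,0,0,0],[0,0.08,0,0,0,0,0],[0,0,0,0,0,0,0]]]'
python3 - <<'E'
from h import *
todo([.5464,.0765,.079],np.pi/2); print(robot.get_obs()["ft_torque"])
E
python3 -m handwheel '[[[0,0.04,0,0,0,0,0],[0,0.04,0,0,0,0,0],[0,0,0,0,0,0,0],[0,0,0,0,0,0,0]]]'
python3 - <<'E'
from h import *
todo([.5464,.0765,.079],np.pi/2); print(robot.get_obs()["ft_torque"])
E
```

```text
clock: 9.77
tcp_pos: [0.547, 0.0765, 0.0784]
ee_rot: [-1.367, 0.919, -0.921]
ft_force: [-0.7, -1.0, 6.4]
width: 0.0092
tcp [0.547  0.0765 0.0784] zyaw 0.3859 turn_y -1.1849 shift cm (tool now) [-0.03 -0.06 -0.06] down-tilt [ 1.3e-03  1.0e-04 -1.0e+00] F [-0.7 -1.   6.4] w 0.0092 t 9.77 j6 -0.25
[-0.03088559  0.1296291  -0.02969069]
clock: 10.1
tcp_pos: [0.5471, 0.0765, 0.0785]
ee_rot: [-1.339, 0.976, -0.978]
ft_force: [-0.3, -0.4, 7.1]
width: 0.009
tcp [0.5471 0.0765 0.0785] zyaw 0.3108 turn_y -1.26 shift cm (tool now) [-0.02 -0.05 -0.06] down-tilt [ 1.4e-03  1.0e-04 -1.0e+00] F [-0.3 -0.4  7.1] w 0.009 t 10.1 j6 -0.17
[-0.09216334  0.11302738  0.00746152]
```

```bash
for i in 1; do python3 -m handwheel '[[[0,0.05,0,0,0,0,0],[0,0,0,0,0,0,0],[0,0,0,0,0,0,0]]]'
python3 -c "
from h import *
todo([.5464,.0765,.079],np.pi/2); print(robot.get_obs()['ft_torque'])"; done
python3 -m handwheel '[[[0,0.05,0,0,0,0,0],[0,0,0,0,0,0,0],[0,0,0,0,0,0,0]]]'
python3 -c "
from h import *
todo([.5464,.0765,.079],np.pi/2); print(robot.get_obs()['ft_torque'])"
```

```text
clock: 10.35
tcp_pos: [0.5471, 0.0765, 0.0785]
ee_rot: [-1.32, 1.014, -1.016]
ft_force: [-0.5, 0.3, 6.3]
width: 0.0086
tcp [0.5471 0.0765 0.0785] zyaw 0.2608 turn_y -1.31 shift cm (tool now) [-0.02 -0.05 -0.07] down-tilt [ 1.4e-03  1.0e-04 -1.0e+00] F [-0.5  0.3  6.3] w 0.0086 t 10.35 j6 -0.12
[-0.03161278  0.05039615  0.05052159]
clock: 10.6
tcp_pos: [0.5471, 0.0765, 0.0784]
ee_rot: [-1.301, 1.051, -1.053]
ft_force: [-0.6, -0.9, 7.1]
width: 0.0092
tcp [0.5471 0.0765 0.0784] zyaw 0.2108 turn_y -1.36 shift cm (tool now) [-0.02 -0.06 -0.07] down-tilt [ 1.4e-03  1.0e-04 -1.0e+00] F [-0.6 -0.9  7.1] w 0.0092 t 10.6 j6 -0.07
[-0.14079836  0.10677483  0.06298687]
```

Run:
```python
from h import *
p=robot.get_image("wrist"); crop(p,200,150,440,350,3.3,"w6.png")
p=robot.get_image("scene"); crop(p,340,160,420,230,8,"s6.png")
p=robot.get_image("top"); crop(p,200,150,330,235,6,"t6.png")
```

```text
(no output)
```

View pics/w6.png

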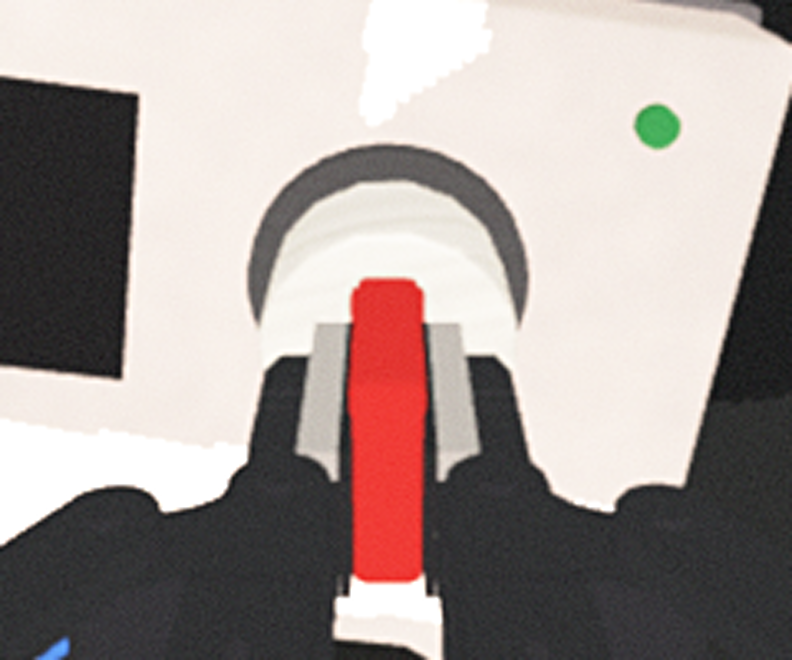

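View pics/s6.png

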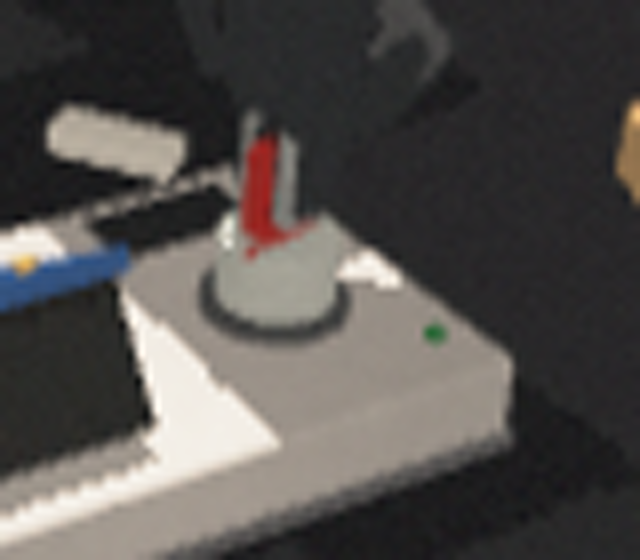

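View pics/t6.png

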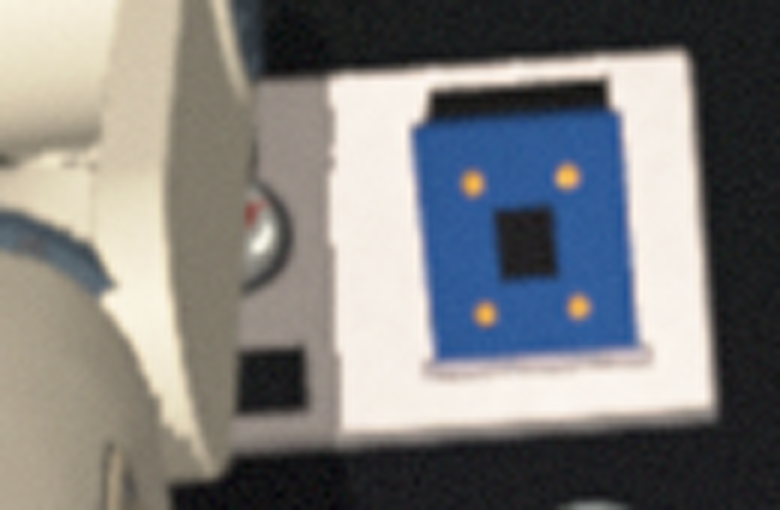

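```bash
python3 -m handwheel '[[[0,0.05,0,0,0,0,0],[0,0,0,0,0,0,0],[0,0,0,0,0,0,0]]]'
python3 -c "
from h import *
todo([.5464,.0765,.079],np.pi/2); print([robot.get_obs()['ft_torque'].round(3) for _ in range(2)])"
python3 -m handwheel '[[[0,0.05,0,0,0,0,0],[0,0,0,0,0,0,0],[0,0,0,0,0,0,0]]]'
python3 -c "
from h import *
todo([.5464,.0765,.079],np.pi/2); print(robot.get_obs()['ft_torque'])"
```

```text
clock: 11.0
tcp_pos: [0.5471, 0.0764, 0.0785]
ee_rot: [-1.28, 1.089, -1.091]
ft_force: [0.7, -1.8, 6.5]
width: 0.0087
tcp [0.5471 0.0764 0.0785] zyaw 0.1611 turn_y -1.4097 shift cm (tool now) [-0.02 -0.05 -0.07] down-tilt [ 1.5e-03 -1.0e-04 -1.0e+00] F [ 0.7 -1.8  6.5] w 0.0087 t 11.0 j6 -0.02
[array([-0.206,  0.117,  0.16 ]), array([-0.206,  0.117,  0.16 ])]
clock: 11.25
tcp_pos: [0.5471, 0.0764, 0.0785]
ee_rot: [-1.259, 1.126, -1.128]
ft_force: [-0.0, -1.4, 6.8]
width: 0.0093
tcp [0.5471 0.0764 0.0785] zyaw 0.1115 turn_y -1.4593 shift cm (tool now) [-0.02 -0.05 -0.07] down-tilt [ 1.4e-03 -2.0e-04 -1.0e+00] F [-0.  -1.4  6.8] w 0.0093 t 11.25 j6 0.03
[-0.19114977  0.0619251   0.29387054]
```

```bash
python3 -m handwheel '[[[0,0.06,0,0,0,0,0],[0,0,0,0,0,0,0],[0,0,0,0,0,0,0]]]'
python3 -c "
from h import *
todo([.5464,.0765,.079],np.pi/2); print(robot.get_obs()['ft_torque'])"
```

```text
clock: 11.5
tcp_pos: [0.5472, 0.0762, 0.0784]
ee_rot: [-1.232, 1.17, -1.172]
ft_force: [0.9, -2.4, 6.8]
width: 0.0091
tcp [0.5472 0.0762 0.0784] zyaw 0.0518 turn_y -1.519 shift cm (tool now) [-0.04 -0.06 -0.08] down-tilt [ 1.6e-03 -5.0e-04 -1.0e+00] F [ 0.9 -2.4  6.8] w 0.0091 t 11.5 j6 0.09
[-0.41813005 -0.02816409  0.36274147]
```

```bash
python3 -m handwheel '[[[0,-0.06,0,0,0,0,0],[0,0,0,0,0,0,0],[0,0,0,0,0,0,0.6],[0,0,0,0,0,0,0.6],[0,0,0,0,0,0,0.6],[0,0,0,0,0,0,0.6],[0,0,0,0,0,0,0.6]]]'
python3 - <<'E'
from h import *
todo([.5464,.0765,.079],np.pi/2)
p=robot.get_image("wrist"); crop(p,200,150,440,350,3.3,"w7.png")
E
```

```text
clock: 12.08
tcp_pos: [0.5462, 0.0765, 0.0776]
ee_rot: [-1.26, 1.127, -1.127]
ft_force: [0.3, -0.4, -0.0]
width: 0.0508
tcp [0.5462 0.0765 0.0776] zyaw 0.1109 turn_y -1.4599 shift cm (tool now) [-0.   -0.14  0.02] down-tilt [-4.e-04 -0.e+00 -1.e+00] F [ 0.3 -0.4 -0. ] w 0.0508 t 12.08 j6 0.03
```

View pics/w7.png

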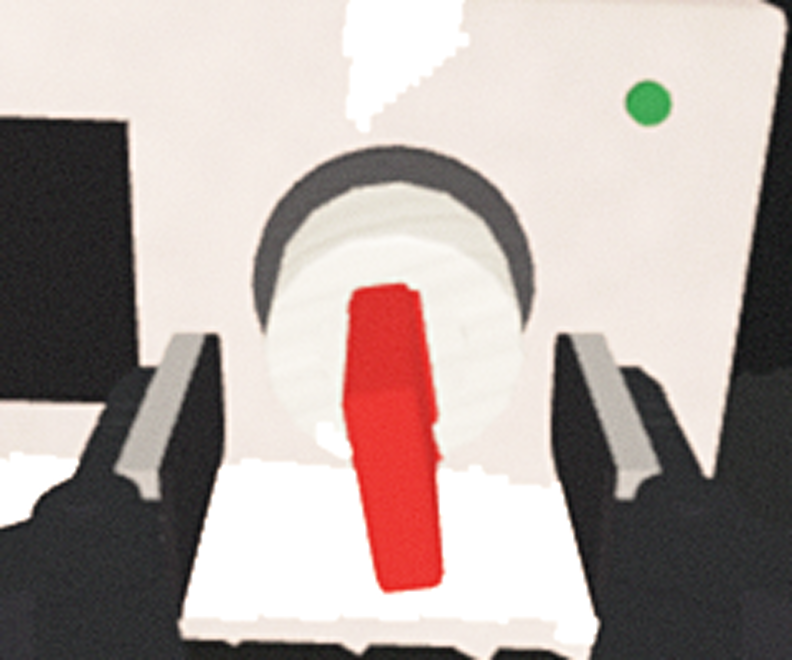

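```bash
python3 -m handwheel '[[[0,0,0,0,-2,0,0.6],[0,0,0,0,-3,0,0.6],[0,0,0,0,-4,0,1],[0,0,0,0,-4,0,1],[0,0,0,4,0,0,1],[0,0,0,0,0,0,1],[0,0,0,0,0,0,1]]]'
python3 - <<'E'
from h import *
todo([.5464,.0765,.079],np.pi/2)
p=wrist("w8a.png"); crop(p,220,60,420,240,3.3,"w8.png")
E
```

```text
clock: 12.72
tcp_pos: [0.5511, 0.0356, 0.2084]
ee_rot: [-1.258, 1.128, -1.129]
ft_force: [-0.5, 0.5, 0.6]
width: 0.0852
tcp [0.5511 0.0356 0.2084] zyaw 0.1089 turn_y -1.4619 shift cm (tool now) [-4.12 12.94 -0.04] down-tilt [ 0.0013  0.     -1.    ] F [-0.5  0.5  0.6] w 0.0852 t 12.72 j6 -0.05
```

View pics/w8a.png

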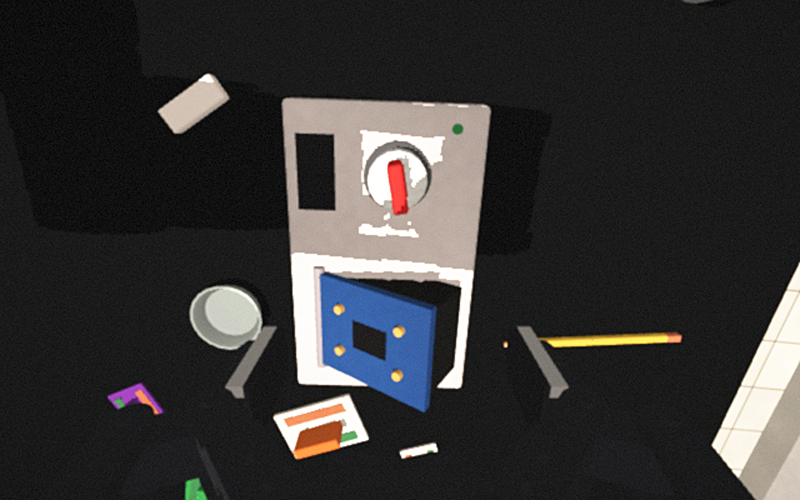

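View pics/w8.png

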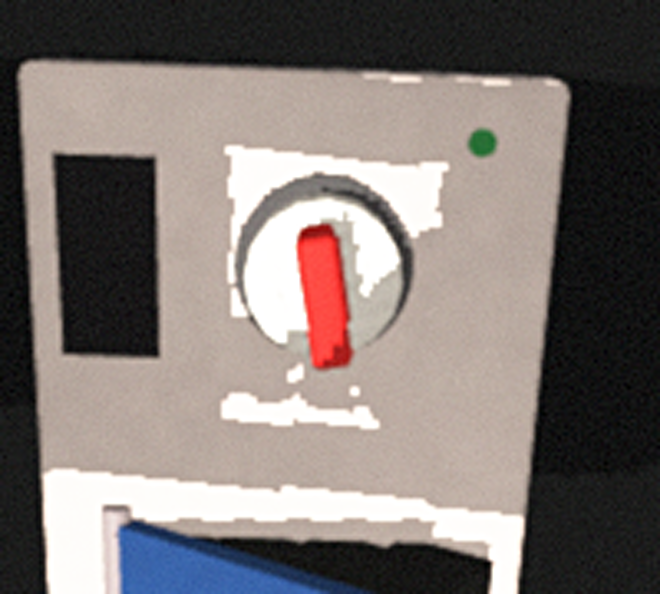

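Run:
```python
from h import *
p=robot.get_image("wrist")
t=robot.trace("key",p)[0]; K=KEY+[0,0,.041]
print(t["score"],fit([(p,t["pixels"])],K,[.5464,.0765,-1.3]))
f=p["frame"].astype(int); r=(f[:,:,0]>130)&(f[:,:,1]<80)&(f[:,:,2]<80); r[:100]=0;r[200:]=0;r[:,:290]=0;r[:,360:]=0
print(fit([(p,r)],KEY[:8]+[0,0,.041],[.5464,.0765,-1.3]), r.sum())
m=robot.trace("meter",p)[0]["pixels"]
print("meter corners", [plane(p,u/1.25,v/1.25,.04) for u,v in [(284,99),(489,105),(299,385),(462,387)]])
```

```text
0.94 (array([ 0.54685511,  0.07665544, -1.312638  ]), np.float64(1.265626203372424))
(array([ 0.54670938,  0.07699047, -1.34078751]), np.float64(1.336985077562931)) 467
meter corners [array([0.45507604, 0.12469057, 0.04      ]), array([0.60918516, 0.13722089, 0.04      ]), array([ 0.47325796, -0.13337827,  0.04      ]), array([ 0.63077245, -0.11842977,  0.04      ])]
```

```bash
cat >> h.py <<'E'
def pins(p):
    h=cv2.cvtColor(p["frame"],cv2.COLOR_RGB2HSV); m=((h[:,:,0]>12)&(h[:,:,0]<28)&(h[:,:,1]>110)&(h[:,:,2]>110)).astype(np.uint8)
    b=cv2.cvtColor(p["frame"],cv2.COLOR_RGB2HSV); bl=((b[:,:,0]>100)&(b[:,:,0]<125)&(b[:,:,1]>130)).astype(np.uint8)
    n,l,s,c=cv2.connectedComponentsWithStats(bl); k=1+np.argmax(s[1:,4]); hull=cv2.convexHull(np.argwhere(l==k)[:,::-1].astype(np.int32)); st=cv2.fillConvexPoly(np.zeros_like(m),hull,1)
    n,l,s,c=cv2.connectedComponentsWithStats(m*st); o=[i for i in np.argsort(-s[1:,4])+1 if s[i,4]>8][:4]
    w=st*(p["frame"].max(2)<60); w=cv2.morphologyEx(w,cv2.MORPH_OPEN,np.ones((3,3),np.uint8)); n2,l2,s2,c2=cv2.connectedComponentsWithStats(w.astype(np.uint8)); 
    return c[o],s[o,4],[(c2[i].round(1),s2[i,4]) for i in range(1,n2)], bl
def stage(v):
    "v: hinge_mid x,y, yaw, slope -> origin, axes u(up slope), w(lateral +y), n"
    cy,sy=np.cos(v[2]),np.sin(v[2]); X=np.array([cy,sy,0]);Y=np.array([-sy,cy,0]);Z=np.array([0,0,1.])
    u=np.cos(v[3])*X+np.sin(v[3])*Z; n=-np.sin(v[3])*X+np.cos(v[3])*Z
    return np.array([v[0],v[1],.045]),u,Y,n
def pinpts(v,h=.003):
    o,u,w,n=stage(v); return np.array([o+a*u+b*w+h*n for a in(.025,.085) for b in(-.02,.02)])
def fitstage(obs,v0):
    from itertools import permutations
    def match(v,p,c):
        q=proj(p,pinpts(v)); return min((np.linalg.norm(q-c[list(k)])**2,k) for k in permutations(range(4)))[1]
    v=np.array(v0,float)
    for _ in range(3):
        K=[match(v,p,c) for p,c in obs]
        r=least_squares(lambda v:np.concatenate([(proj(p,pinpts(v))-c[list(k)]).ravel() for (p,c),k in zip(obs,K)]),v,x_scale=[.01,.01,.1,.1]); v=r.x
    return v,np.sqrt((r.fun**2).mean())
E
python3 - <<'E'
from h import *
p=robot.get_image("wrist"); c,a,w,_=pins(p); print(c.round(1),a,w)
t=robot.get_image("top"); ct,at,wt,_=pins(t); print(ct.round(1),at,wt)
v0=[.486,-.058,.08,.4]
if len(c)==4: print(fitstage([(p,c)],v0))
if len(ct)==4: print(fitstage([(t,ct)],v0))
if len(c)==4==len(ct):print(fitstage([(t,ct),(p,c)],v0))
E
```

```text
[[319.5 267.1]
 [317.9 302.5]
 [271.5 248.9]
 [272.  281.7]] [58 54 46 42] [(array([295.7, 274. ]), np.int32(539))]
[] [] [(array([287.3, 190.1]), np.int32(89))]
(array([ 0.4916963 , -0.0576482 ,  0.07387012,  0.58226409]), np.float64(0.028336094961101056))
```

```bash
python3 -m handwheel '[[[0,0,0,3.5,0,-0.4,1],[0,0,0,3.5,0,-0.4,1],[0,0,0,3.5,0,-0.4,1],[0,0,0,3.5,0,-0.4,1],[0,0,0,3.5,0,-0.4,1],[0,0,0,0,0,0,1],[0,0,0,0,0,0,1],[0,0,0,0,0,0,1]]]'
python3 - <<'E'
from h import *
p=wrist("w9.png"); c,a,w,_=pins(p); print(c.round(1),a,w)
v0=[.486,-.058,.08,.4]
if len(c)==4: print(fitstage([(p,c)],v0)); 
v,_=fitstage([(p,c)],v0); o,u,y,n=stage(v); print(proj(p,o+.055*u))
for t in robot.trace("slide",p)[:4]: print(t["score"],t["extent"],rect(p,t["pixels"],.005))
todo([.37,-.317,.2],0)
E
```

```text
clock: 13.68
tcp_pos: [0.5501, -0.1389, 0.2073]
ee_rot: [-1.26, 1.128, -1.126]
ft_force: [0.4, 0.2, -0.2]
width: 0.0854
[[345.7  66.9]
 [342.5 120.6]
 [284.5  67.7]
 [284.3 115.6]] [103  85  82  64] [(array([314.6,  92.8]), np.int32(1050))]
(array([ 0.49167975, -0.05761029,  0.0722319 ,  0.57462519]), np.float64(0.04410968506269148))
[[314.43516717  93.34681932]]
0.86 [69.9, 183.9, 127.5, 241.8] (array([ 0.29320154, -0.2172811 ]), array([47.78427124, 64.21884155]), np.float32(-1.0671399), array([ 0.29270965, -0.21620628], dtype=float32))
0.64 [219.7, 198.3, 310.9, 261.0] (array([ 0.4932045 , -0.21828972]), array([65.58192444, 91.02490234]), np.float32(0.4428532), array([ 0.4932672 , -0.21755973], dtype=float32))
0.64 [337.5, 247.6, 377.8, 294.0] (array([ 0.61538336, -0.26369873]), array([43.36531067, 60.90840149]), np.float32(-1.2079133), array([ 0.61519027, -0.2629314 ], dtype=float32))
0.56 [138.9, 253.8, 191.6, 322.2] (array([ 0.36765955, -0.31832629]), array([ 64.59123993, 101.03971863]), np.float32(1.4756045), array([ 0.36383528, -0.30871013], dtype=float32))
tcp [ 0.5502 -0.1382  0.2075] zyaw 0.1122 turn_y 0.1122 shift cm (tool now) [ 15.75   0.75 -19.91] down-tilt [-6.e-04  4.e-04 -1.e+00] F [ 0.3 -0.8 -0.7] w 0.0855 t 13.78 j6 -0.36
```

View pics/w9.png

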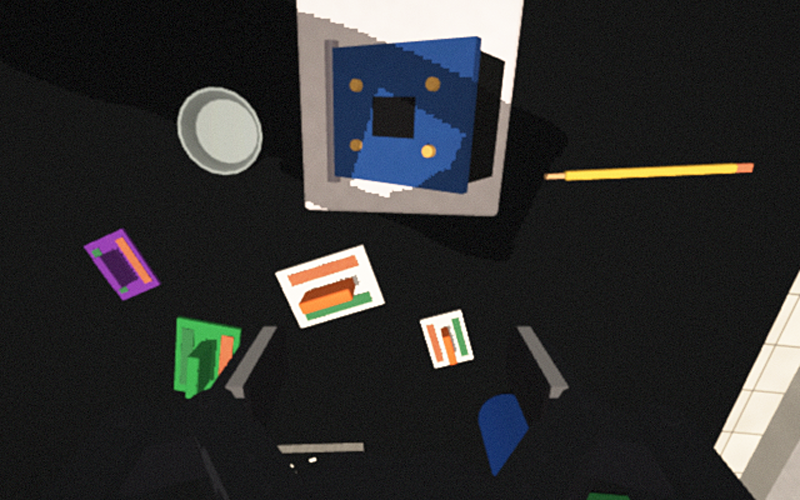

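```bash
python3 -m handwheel '[[[0,-0.12,0,2.4,0,-2.2,1],[0,-0.12,0,2.1,0,-2.4,1],[0,-0.12,0,1.7,0,-2.6,1],[0,-0.12,0,0,0,0,1],[0,-0.12,0,0,0,0,1],[0,-0.12,0,0,0,0,1],[0,-0.12,0,0,0,0,1],[0,-0.12,0,0,0,0,1],[0,-0.12,0,0,0,0,1],[0,-0.12,0,0,0,0,1]]]'
python3 -m handwheel '[[[0,-0.12,0,0,0,0,1],[0,-0.12,0,0,0,0,1],[0,-0.12,0,0,0,0,1],[0,-0.12,0,0,0,0,1],[0,-0.12,0,0,0,0,1],[0,-0.1,0,0,0,0,1],[0,0,0,0,0,0,1],[0,0,0,0,0,0,1],[0,0,0,0,0,0,1]]]'
python3 - <<'E'
from h import *
p=wrist("w10.png")
for t in robot.trace("slide",p)[:3]:
    print(t["score"],t["extent"],fit([(p,t["pixels"])],SLIDE,[.493,-.218,.44]))
# orange rib by colour
todo([.493,-.218,.009],.443+np.pi/2)
E
```

```text
clock: 14.62
tcp_pos: [0.4943, -0.2152, 0.2078]
ee_rot: [-1.562, 0.198, -0.198]
ft_force: [-0.2, 1.0, -0.4]
width: 0.0856
clock: 15.37
tcp_pos: [0.4942, -0.2159, 0.2078]
ee_rot: [-1.543, -0.343, 0.343]
ft_force: [-0.3, -0.6, 0.1]
width: 0.0857
0.89 [373.0, 0.0, 436.3, 13.9] (array([ 0.34321442, -0.1924555 ,  0.43724369]), np.float64(42.82190365426081))
0.85 [225.2, 2.4, 334.1, 70.4] (array([ 0.37059719, -0.31402086,  1.51323906]), np.float64(13.239709918639816))
0.83 [284.1, 131.9, 345.6, 202.9] (array([ 0.4934883 , -0.21804668,  0.43662591]), np.float64(0.49313511456179354))
tcp [ 0.4941 -0.2162  0.2078] zyaw 2.0094 turn_y -0.0044 shift cm (tool now) [-0.18 19.88 -0.11] down-tilt [ 0. -0. -1.] F [-0.7 -0.9 -0.2] w 0.0855 t 15.47 j6 -2.42
```

View pics/w10.png

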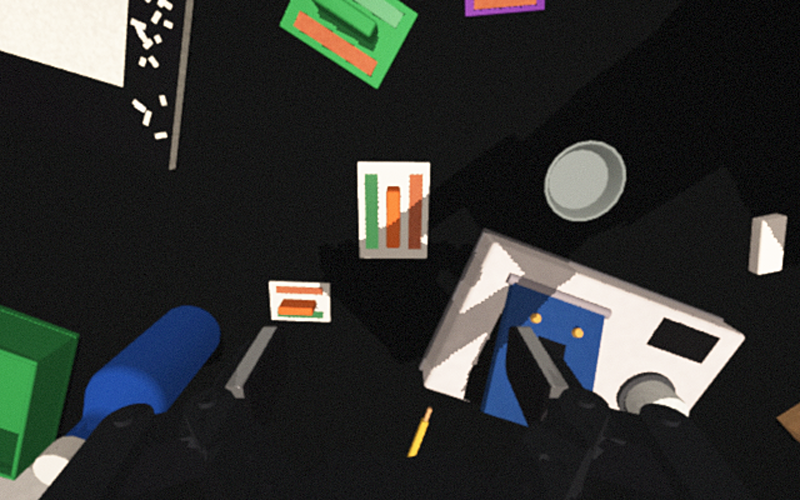

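```bash
python3 -m handwheel '[[[0,0,0,-0.15,3,-0.15,1],[0,0,0,0,4,0,1],[0,0,0,0,4,0,1],[0,0,0,0,3,0,1],[0,0,0,0,2,0,1],[0,0,0,0,1.5,0,1],[0,0,0,0,0,0,1],[0,0,0,0,0,0,1],[0,0,0,0,0,0,1]]]'
python3 - <<'E'
from h import *
todo([.4935,-.218,.010],.437+np.pi/2)
p=wrist("w11.png")
E
```

```text
clock: 16.22
tcp_pos: [0.4939, -0.2189, 0.0337]
ee_rot: [-1.544, -0.345, 0.344]
ft_force: [0.1, 0.2, -0.1]
width: 0.0855
tcp [ 0.4939 -0.2189  0.0337] zyaw 2.0103 turn_y 0.0025 shift cm (tool now) [0.   2.37 0.1 ] down-tilt [ 1.e-03 -4.e-04 -1.e+00] F [ 0.1  0.2 -0.1] w 0.0855 t 16.22 j6 -2.43
```

View pics/w11.png

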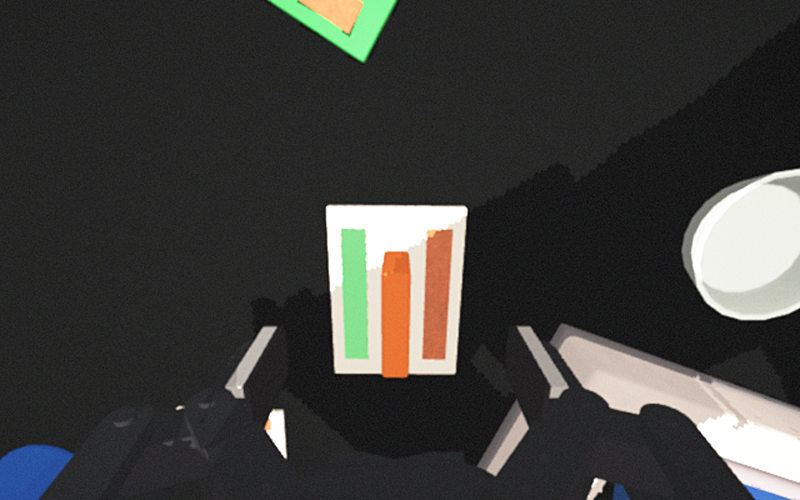

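```bash
python3 -m handwheel '[[[0,0,0,0,1.3,0.05,1],[0,0,0,0,1,0,1],[0,0,0,0,0,0,1],[0,0,0,0,0,0,0],[0,0,0,0,0,0,0],[0,0,0,0,0,0,0],[0,0,0,0,0,0,0],[0,0,0,0,0,0,0],[0,0,0,0,0,0,0],[0,0,0,0,0,0,0]]]' 80
python3 - <<'E'
from h import *
todo([.4935,-.218,.010],.437+np.pi/2)
E
```

```text
clock: 17.1
tcp_pos: [0.4933, -0.2183, 0.0103]
ee_rot: [-1.543, -0.346, 0.345]
ft_force: [-1.0, -0.2, 6.9]
width: 0.01
tcp [ 0.4933 -0.2183  0.0103] zyaw 2.011 turn_y 0.0032 shift cm (tool now) [0.03 0.03 0.02] down-tilt [ 6.e-04 -3.e-04 -1.e+00] F [-1.  -0.2  6.9] w 0.01 t 17.1 j6 -2.43
```

```bash
python3 -m handwheel '[[[0,0,0,0,-1,0,0],[0,0,0,0,-3,0,0],[0,0,0,0,-4,0,0],[0,0,0,0,-4,0,0],[0,0,0,0,-4,0,0],[0,0.12,0,0,0,0,0],[0,0.12,0,0,0,0,0],[0,0.12,0,0,0,0,0],[0,0,0,0,0,0,0],[0,0,0,0,0,0,0]]]'
python3 - <<'E'
from h import *
p=wrist("w12.png")
o,x,M=pose(); todo(x,.073+np.pi/2); print(robot.get_obs()["ft_torque"])
t=robot.trace("slide",p)
for k in t[:3]: print(k["score"],k["extent"])
v=[.4917,-.0576,.073,.578]; O,u,w,n=stage(v); print("final",O+.055*u+.0103*n,"pre",O+.055*u+.0603*n, "delta tool",M.T@(O+.055*u+.0603*n-x)*100)
E
```

```text
clock: 17.93
tcp_pos: [0.4928, -0.2181, 0.1701]
ee_rot: [-1.57, -0.066, 0.066]
ft_force: [0.7, 0.1, -1.3]
width: 0.0106
tcp [ 0.4928 -0.218   0.1699] zyaw 1.6553 turn_y 0.0115 shift cm (tool now) [0. 0. 0.] down-tilt [-2.e-04  1.e-04 -1.e+00] F [-0.4  0.4 -1.2] w 0.0107 t 17.98 j6 -2.07
[ 0.00519779 -0.03751233 -0.01101684]
0.77 [239.6, 263.9, 264.1, 301.0]
0.72 [254.4, 175.5, 385.4, 333.7]
0.56 [166.7, 0.0, 273.6, 86.7]
final [ 0.53203053 -0.05465063  0.08367608] pre [ 0.50478579 -0.05664304  0.12555393] delta tool [ 2.5530798   4.43644003 15.97859855]
```

View pics/w12.png

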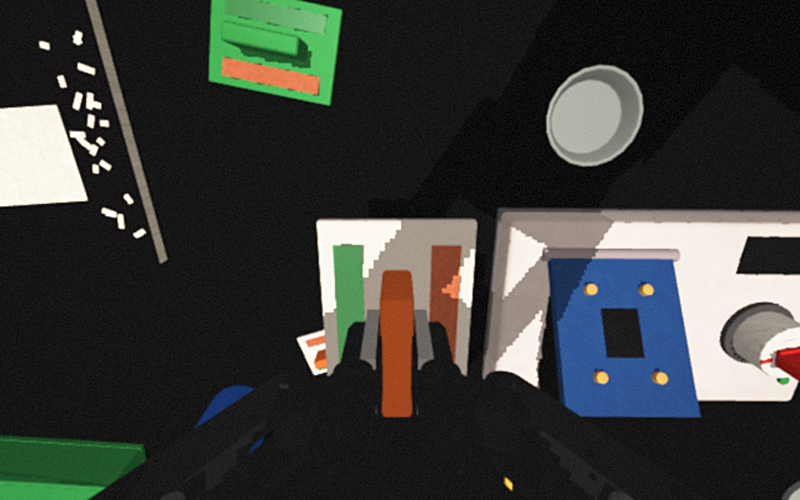

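Run:
```python
from h import *
p=robot.get_image("wrist"); o,x,M=pose()
pts=[[-.045,.0053,-.032],[-.045,.0053,.032],[-.045,.0103,-.032],[-.045,.0103,.032],[-.025,-.0247,-.006],[-.025,-.0247,.006]]
print(proj(p,[x+M@np.array(q) for q in pts])*1.25)
c,a,w,_=pins(p); print(c,a)
if len(c)==4: print(fitstage([(p,c)],[.4917,-.0576,.073,.578]))
crop(p,240,160,400,290,5,"w12c.png")
```

```text
[[313.97490878 222.43151011]
 [474.67420869 222.37179684]
 [316.42879041 219.30918092]
 [472.32303152 219.25192115]
 [376.50283478 301.70200051]
 [411.64811051 301.68511505]]
[[527.68478261 302.2173913 ]
 [480.57471264 301.7816092 ]
 [516.90909091 231.68831169]
 [472.2027027  231.2972973 ]] [92 87 77 74]
(array([ 0.49216136, -0.05752759,  0.0716185 ,  0.58369251]), np.float64(0.055261095682503425))
```

View pics/w12c.png

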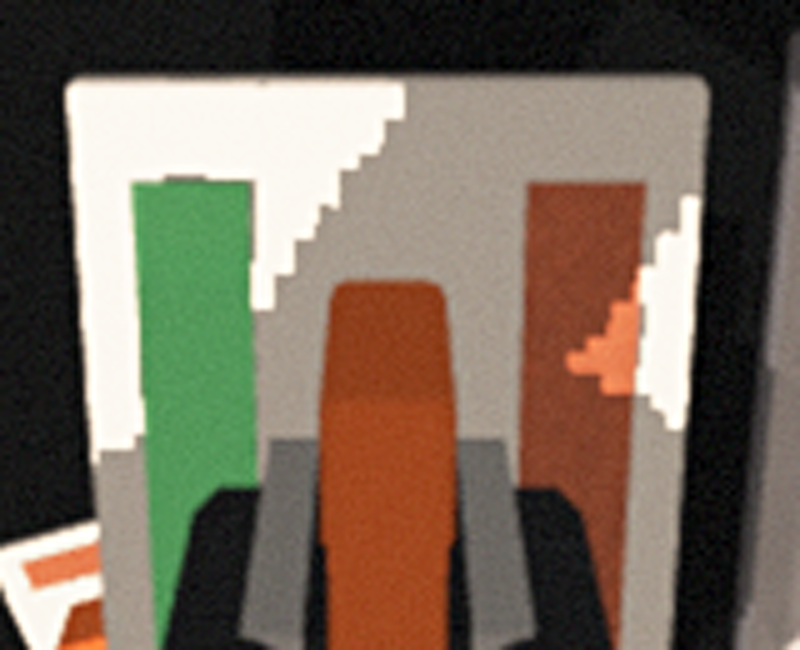

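```bash
python3 -m handwheel '[[[0,0.011,0,0.4,0,3.2,0],[0,0,0,0.4,0,3.2,0],[0,0,0,0.4,0,3.2,0],[0,0,0,0.4,0,3.2,0],[0,0,0,0.4,0,3.2,0],[0,0,-0.116,0,0,0,0],[0,0,-0.116,0,0,0,0],[0,0,-0.116,0,0,0,0],[0,0,-0.116,0,0,0,0],[0,0,-0.116,0,0,0,0]]]'
python3 -m handwheel '[[[0,0,0,0,0,0,0],[0,0,0,0,0,0,0],[0,0,0,0,0,0,0]]]'
cat >> h.py <<'E'
V=[.4917,-.0581,.073,.58]
def st(v=V,h=.0103):
    O,u,w,n=stage(v); o,x,M=pose(); F=np.c_[u,-n,w]
    print("err rotvec tool (turn to do)",R.from_matrix(M.T@F).as_rotvec().round(4),"shift cm tool to final",(M.T@(O+.055*u+h*n-x)*100).round(2))
    print("in stage: up,lat,height mm",((x-O)@np.c_[u,w,n]*1000).round(1),"F stage(u,w,n)",(o["ft_force"]@np.c_[u,w,n]).round(1),"T",(o["ft_torque"]@np.c_[u,w,n]).round(2),"t",round(o["clock"],2),"w",round(o["width"],4),"j",o["joints"].round(2))
E
python3 - <<'E'
from h import *
st(); wrist("w13.png")
E
```

```text
clock: 18.92
tcp_pos: [0.4999, -0.0528, 0.1689]
ee_rot: [-1.503, -0.465, -0.348]
ft_force: [0.6, 2.2, -1.9]
width: 0.0105
clock: 19.17
tcp_pos: [0.5039, -0.0527, 0.1704]
ee_rot: [-1.501, -0.461, -0.346]
ft_force: [-0.0, -0.4, 0.1]
width: 0.0106
err rotvec tool (turn to do) [-0.012  -0.0007 -0.0623] shift cm tool to final [-1.88  8.9  -0.56]
in stage: up,lat,height mm [79.3  4.5 98. ] F stage(u,w,n) [-0.  -0.4  0.1] T [-0.07  0.33 -0.06] t 19.17 w 0.0106 j [-0.21  0.06  2.3   0.5   0.32 -2.29]
```

View pics/w13.png

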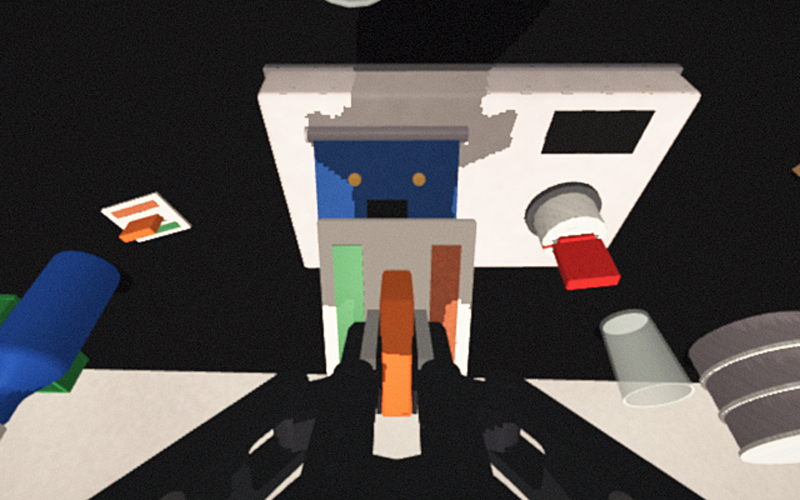

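```bash
python3 -m handwheel '[[[-0.006,0,-0.03,0,0,0,0],[-0.006,0,-0.03,0,0,0,0],[0,0,0,-0.9,1,-0.25,0],[0,0,0,-0.9,1.5,-0.25,0],[0,0,0,0,1.5,0,0],[0,0,0,0,1,0,0],[0,0,0,0,0,0,0],[0,0,0,0,0,0,0],[0,0,0,0,0,0,0]]]'
python3 - <<'E'
from h import *
st(); p=wrist("w14.png"); crop(p,220,90,420,240,4,"w14c.png")
E
```

```text
clock: 19.97
tcp_pos: [0.5169, -0.0543, 0.1275]
ee_rot: [-1.502, -0.507, -0.389]
ft_force: [0.2, -0.5, -1.4]
width: 0.0108
err rotvec tool (turn to do) [-0.0016  0.0046 -0.0061] shift cm tool to final [-1.12  4.48 -0.2 ]
in stage: up,lat,height mm [66.5  1.9 55. ] F stage(u,w,n) [-0.6 -0.5 -1.3] T [-0.05  0.38  0.03] t 19.97 w 0.0108 j [-0.21  0.18  2.35  1.21  0.16 -3.02]
```

View pics/w14c.png

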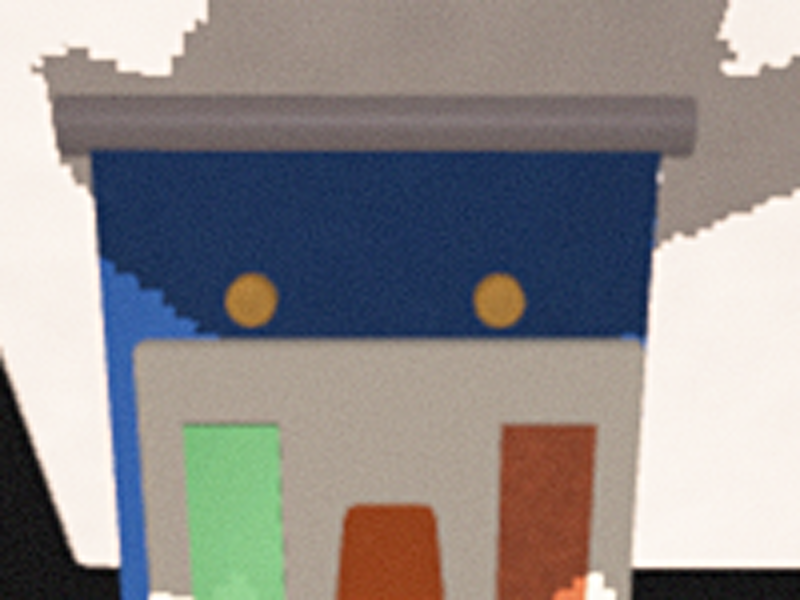

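```bash
python3 -m handwheel '[[[0,0,0,0,-1.5,0,0],[0,0,0,0,-1.5,0,0],[0,0.1,0,0,0,0,0],[0,0.1,0,0,0,0,0],[0,0.1,0,0,0,0,0]]]'
python3 - <<'E'
from h import *
st()
E
```

```text
clock: 20.43
tcp_pos: [0.5002, -0.0559, 0.1533]
ee_rot: [-1.41, -0.264, -0.609]
ft_force: [-0.8, -0.1, -1.5]
width: 0.0104
err rotvec tool (turn to do) [ 1.000e-04 -3.031e-01 -5.100e-03] shift cm tool to final [-1.02  7.56 -0.49]
in stage: up,lat,height mm [66.5  1.6 85.8] F stage(u,w,n) [-1.5 -0.  -0.8] T [-0.03  0.3  -0.02] t 20.43 w 0.0104 j [-0.22  0.09  2.36  0.88  0.21 -2.39]
```

```bash
python3 -m handwheel '[[[0,0.12,0,0,0,0,0],[0,0.12,0,0,0,0,0],[0,0.12,0,0,0,0,0],[0,0.12,0,0,0,0,0],[0,0.12,0,0,0,0,0],[0,0.12,0,0,0,0,0],[0,0.12,0,0,0,0,0],[0,0.12,0,0,0,0,0],[0,0.12,0,0,0,0,0],[0,0.12,0,0,0,0,0]]]'
python3 -m handwheel '[[[0,0.12,0,0,0,0,0],[0,0.12,0,0,0,0,0],[0,0.12,0,0,0,0,0],[0,0.12,0,0,0,0,0],[0,0.12,0,0,0,0,0],[0,0.12,0,0,0,0,0],[0,0.12,0,0,0,0,0],[0,0.12,0,0,0,0,0],[0,0.12,0,0,0,0,0],[0,0.12,0,0,0,0,0]]]'
python3 -m handwheel '[[[0,0.12,0,0,0,0,0],[0,0.12,0,0,0,0,0],[0,0.12,0,0,0,0,0],[0,0.08,0,0,0,0,0],[0,0,0,0,0,0,0],[0,0,0,0,0,0,0]]]'
sed -i 's/F=np.c_\[u,-n,w\]/F=np.c_[-u,-n,-w]/' h.py
python3 - <<'E'
from h import *
st(); p=wrist("w15.png")
E
```

```text
clock: 21.27
tcp_pos: [0.5001, -0.0558, 0.1528]
ee_rot: [-0.838, 0.69, -1.329]
ft_force: [0.6, 0.6, -0.3]
width: 0.0104
clock: 22.1
tcp_pos: [0.5001, -0.0558, 0.1528]
ee_rot: [0.066, 1.593, -1.777]
ft_force: [0.3, -0.4, -1.4]
width: 0.0106
clock: 22.6
tcp_pos: [0.5001, -0.0558, 0.1527]
ee_rot: [0.479, 1.888, -1.848]
ft_force: [0.1, 0.3, -1.3]
width: 0.0103
err rotvec tool (turn to do) [0.0009 0.0046 0.0059] shift cm tool to final [1.07 7.51 0.17]
in stage: up,lat,height mm [66.2  1.7 85.4] F stage(u,w,n) [-0.6  0.2 -1.1] T [ 0.01  0.37 -0.03] t 22.6 w 0.0103 j [-0.22  0.09  2.36  0.88  0.21  0.45]
```

View pics/w15.png

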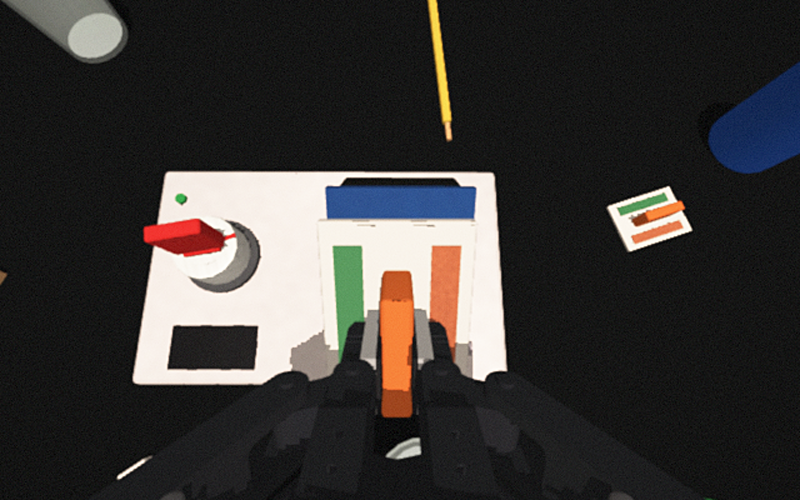

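```bash
python3 -m handwheel '[[[0,0.004,0.006,0.35,0.8,0.05,0],[0,0,0,0.35,0.8,0.05,0],[0,0,0,0.35,0.8,0.05,0],[0,0,0,0,0.8,0,0],[0,0,0,0,0.8,0,0],[0,0,0,0,0.7,0,0],[0,0,0,0,0.6,0,0],[0,0,0,0,0,0,0],[0,0,0,0,0,0,0],[0,0,0,0,0,0,0]]]'
python3 - <<'E'
from h import *
st(); p=wrist("w16.png"); crop(p,220,90,420,240,4,"w16c.png"); print(robot.get_obs()["joint_vel"].round(2))
E
```

```text
clock: 23.48
tcp_pos: [0.5203, -0.0557, 0.1022]
ee_rot: [0.491, 1.889, -1.845]
ft_force: [0.9, -0.2, -1.3]
width: 0.0105
err rotvec tool (turn to do) [ 0.001  -0.0028  0.0006] shift cm tool to final [0.03 2.19 0.03]
in stage: up,lat,height mm [55.3  0.3 32.2] F stage(u,w,n) [ 0.  -0.2 -1.6] T [0.02 0.33 0.06] t 23.48 w 0.0105 j [-0.21  0.25  2.36  1.75  0.16 -0.42]
[-0.   -0.   -0.    0.01 -0.   -0.01]
```

View pics/w16c.png

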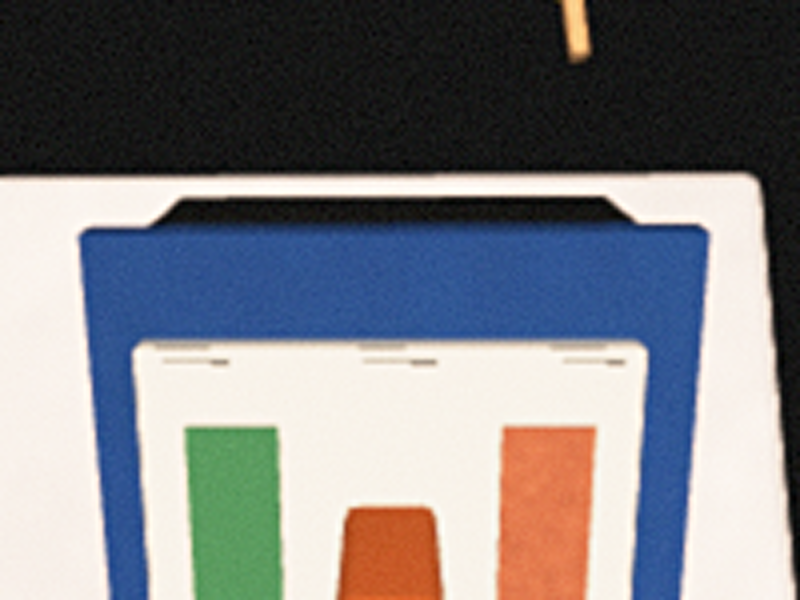

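```bash
cat >> h.py <<'E'
def cmpv(p,v=V,h=.0103):
    O,u,w,n=stage(v); o,x,M=pose()
    print("stage top corners",proj(p,[O+.11*u+.045*w,O+.11*u-.045*w]).round(1).tolist(),"slide edge bottom",proj(p,[x+M@np.array([-.045,h,s*.032]) for s in(-1,1)]).round(1).tolist(),"top",proj(p,[x+M@np.array([-.045,h-.005,s*.032]) for s in(-1,1)]).round(1).tolist())
E
python3 - <<'E'
from h import *
p=robot.get_image("wrist"); cmpv(p)
E
```

```text
stage top corners [[239.7, 148.5], [397.6, 147.9]] slide edge bottom [[256.2, 173.9], [381.1, 173.8]] top [[254.3, 176.4], [383.1, 176.3]]
```

```bash
python3 -m handwheel '[[[0,0,0,-0.07,0.5,0.07,0],[0,0,0,0,0.5,0,0],[0,0,0,0,0.4,0,0],[0,0,0,0,0.1,0,0],[0,0,0,0,0,0,0],[0,0,0,0,0,0,0]]]'
python3 - <<'E'
from h import *
st(); print(robot.get_obs()["joint_vel"].round(2))
E
```

```text
clock: 24.08
tcp_pos: [0.5291, -0.0558, 0.09]
ee_rot: [0.492, 1.89, -1.845]
ft_force: [0.5, -0.3, -1.1]
width: 0.0109
err rotvec tool (turn to do) [ 0.001  -0.004   0.0005] shift cm tool to final [ 0.1   0.68 -0.04]
in stage: up,lat,height mm [56.  -0.4 17.1] F stage(u,w,n) [-0.2 -0.3 -1.2] T [ 0.02  0.41 -0.  ] t 24.08 w 0.0109 j [-0.21  0.29  2.35  1.94  0.16 -0.61]
[ 0. -0.  0.  0. -0. -0.]
```

Just above the pins; step in and feel the contact.

```bash
for k in 1; do python3 -m handwheel '[[[0,0,0,0,0.2,0,0],[0,0,0,0,0,0,0],[0,0,0,0,0,0,0]]]' >/dev/null; python3 -c "from h import *; st()"; done
python3 -m handwheel '[[[0,0,0,0,0.15,0,0],[0,0,0,0,0,0,0],[0,0,0,0,0,0,0]]]' >/dev/null; python3 -c "from h import *; st()"
python3 -m handwheel '[[[0,0,0,0,0.15,0,0],[0,0,0,0,0,0,0],[0,0,0,0,0,0,0]]]' >/dev/null; python3 -c "from h import *; st()"
```

```text
err rotvec tool (turn to do) [ 0.001  -0.0042  0.0004] shift cm tool to final [ 0.11  0.48 -0.04]
in stage: up,lat,height mm [56.1 -0.4 15.1] F stage(u,w,n) [-1.1  1.1 -0.6] T [-0.02  0.39 -0.03] t 24.33 w 0.0105 j [-0.2   0.3   2.35  1.97  0.16 -0.63]
err rotvec tool (turn to do) [ 0.001  -0.0044  0.0004] shift cm tool to final [ 0.11  0.32 -0.04]
in stage: up,lat,height mm [56.1 -0.4 13.5] F stage(u,w,n) [-0.1  0.5  2.7] T [-0.02  0.33 -0.  ] t 24.58 w 0.0106 j [-0.2   0.3   2.35  1.99  0.17 -0.65]
err rotvec tool (turn to do) [ 0.0011 -0.0044  0.0005] shift cm tool to final [ 0.1   0.16 -0.04]
in stage: up,lat,height mm [56.  -0.4 11.9] F stage(u,w,n) [-0.5 -1.7  4.2] T [0.01 0.26 0.01] t 24.83 w 0.0107 j [-0.2   0.3   2.35  2.01  0.17 -0.67]
```

```bash
python3 -m handwheel '[[[0,0,0,0,0.12,0,0],[0,0,0,0,0,0,0],[0,0,0,0,0,0,0]]]' >/dev/null; python3 -c "from h import *; st()"
python3 -m handwheel '[[[0,0,0,0,0.05,0,0],[0,0,0,0,0,0,0],[0,0,0,0,0,0,0]]]' >/dev/null; python3 -c "from h import *; st()"
python3 -m handwheel '[[[0,0,0,0,0.05,0,0],[0,0,0,0,0,0,0],[0,0,0,0,0,0,0]]]' >/dev/null; python3 -c "from h import *; st()"
```

```text
err rotvec tool (turn to do) [ 0.0011 -0.0043  0.0005] shift cm tool to final [ 0.11  0.04 -0.04]
in stage: up,lat,height mm [56.1 -0.4 10.7] F stage(u,w,n) [1.  0.3 4.8] T [-0.02  0.26 -0.01] t 25.08 w 0.0102 j [-0.2   0.31  2.35  2.02  0.17 -0.68]
err rotvec tool (turn to do) [ 0.0011 -0.0043  0.0005] shift cm tool to final [ 0.1  -0.01 -0.04]
in stage: up,lat,height mm [56.  -0.4 10.2] F stage(u,w,n) [0.5 0.9 5.7] T [-0.04  0.2   0.03] t 25.33 w 0.0105 j [-0.2   0.31  2.35  2.03  0.17 -0.69]
err rotvec tool (turn to do) [ 0.001  -0.0044  0.0002] shift cm tool to final [ 0.1  -0.03 -0.04]
in stage: up,lat,height mm [56.  -0.4 10. ] F stage(u,w,n) [ 0.3 -0.1 12.6] T [-0.04  0.2   0.04] t 25.58 w 0.0104 j [-0.2   0.31  2.35  2.03  0.17 -0.69]
```

```bash
python3 -m handwheel '[[[0,0,0,0,0.04,0,0],[0,0,0,0,0,0,0],[0,0,0,0,0,0,0]]]' >/dev/null; python3 -c "from h import *; st()"
python3 - <<'E'
from h import *
p=wrist("w17.png"); crop(p,220,90,420,240,4,"w17c.png"); cmpv(p); st()
E
```

```text
err rotvec tool (turn to do) [ 0.0009 -0.0044 -0.0002] shift cm tool to final [ 0.1  -0.04 -0.04]
in stage: up,lat,height mm [56.  -0.4  9.9] F stage(u,w,n) [ 0.4 -0.1 22.5] T [0.04 0.22 0.01] t 25.83 w 0.0104 j [-0.2   0.31  2.35  2.04  0.17 -0.7 ]
stage top corners [[227.8, 157.3], [407.0, 156.3]] slide edge bottom [[256.1, 174.1], [381.0, 174.0]] top [[254.3, 176.6], [382.9, 176.4]]
err rotvec tool (turn to do) [ 0.0009 -0.0044 -0.0002] shift cm tool to final [ 0.1  -0.04 -0.04]
in stage: up,lat,height mm [56.  -0.4  9.9] F stage(u,w,n) [-1.1  0.3 23.9] T [0.06 0.21 0.01] t 25.88 w 0.0104 j [-0.2   0.31  2.35  2.04  0.17 -0.7 ]
```

View pics/w17c.png

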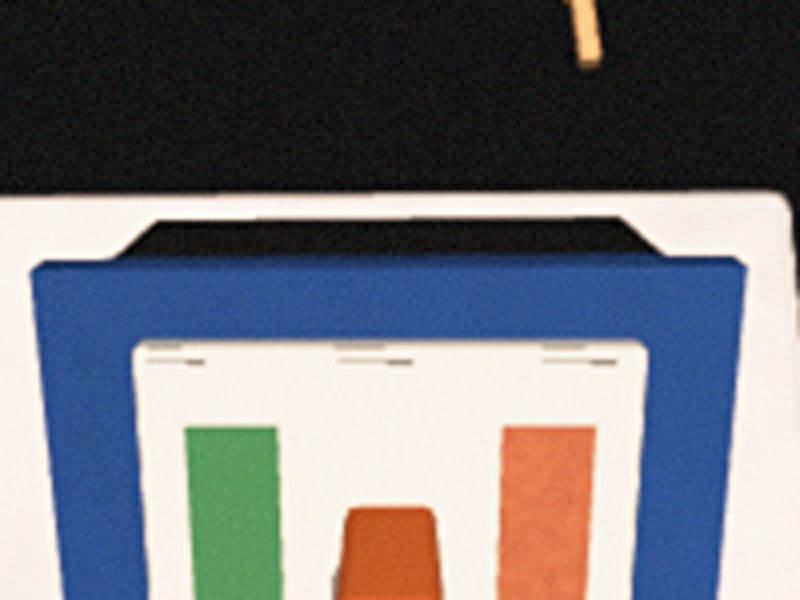

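Run:
```python
from h import *
p=robot.get_image("wrist"); O,u,w,n=stage(V); o=np.array(p["position"])
for a,b,h in [(31,265,0),(746,262,0),(133,343,.005),(648,343,.005),(133,343,0),(648,343,0),(388,343,0),(388,350,.005)]:
    d=ray(p,220+(a+.5)/4-.5,90+(b+.5)/4-.5); X=o+d*((O+h*n-o)@n)/(d@n); print((a,b,h),((X-O)@u*1000).round(1),((X-O)@w*1000).round(1))
g=p["frame"][140:200,310:330].mean(1).round(0).astype(int); print([tuple(r) for r in g])
```

```text
(31, 265, 0) 110.7 45.1
(746, 262, 0) 110.6 -44.5
(133, 343, 0.005) 101.9 32.0
(648, 343, 0.005) 101.5 -31.8
(133, 343, 0) 100.6 33.1
(648, 343, 0) 100.2 -32.9
(388, 343, 0) 100.4 0.4
(388, 350, 0.005) 100.8 0.4
[(np.int64(249), np.int64(240), np.int64(233)), (np.int64(251), np.int64(244), np.int64(238)), (np.int64(254), np.int64(248), np.int64(242)), (np.int64(253), np.int64(242), np.int64(231)), (np.int64(172), np.int64(154), np.int64(143)), (np.int64(34), np.int64(31), np.int64(28)), (np.int64(13), np.int64(14), np.int64(12)), (np.int64(21), np.int64(22), np.int64(21)), (np.int64(22), np.int64(21), np.int64(18)), (np.int64(23), np.int64(22), np.int64(20)), (np.int64(23), np.int64(21), np.int64(20)), (np.int64(22), np.int64(22), np.int64(19)), (np.int64(19), np.int64(18), np.int64(16)), (np.int64(25), np.int64(31), np.int64(41)), (np.int64(30), np.int64(47), np.int64(78)), (np.int64(33), np.int64(56), np.int64(98)), (np.int64(37), np.int64(64), np.int64(112)), (np.int64(44), np.int64(78), np.int64(136)), (np.int64(49), np.int64(84), np.int64(147)), (np.int64(49), np.int64(85), np.i
[... 1162 characters left out ...]
int64(249), np.int64(243), np.int64(234)), (np.int64(248), np.int64(243), np.int64(234)), (np.int64(248), np.int64(243), np.int64(234)), (np.int64(249), np.int64(243), np.int64(234)), (np.int64(248), np.int64(243), np.int64(234)), (np.int64(248), np.int64(243), np.int64(234)), (np.int64(248), np.int64(243), np.int64(234)), (np.int64(249), np.int64(243), np.int64(234)), (np.int64(249), np.int64(243), np.int64(234)), (np.int64(248), np.int64(243), np.int64(234)), (np.int64(249), np.int64(243), np.int64(234)), (np.int64(249), np.int64(243), np.int64(234)), (np.int64(248), np.int64(243), np.int64(234)), (np.int64(248), np.int64(243), np.int64(234)), (np.int64(248), np.int64(243), np.int64(234))]
```

```bash
python3 -m handwheel '[[[0,0,0,0,-0.03,0,0],[0,0,0,0,0,0,0],[0,0,0,0,0,0,0],[0,0,0,0,0,0,0],[0,0,0,0,0,0,0]]]' >/dev/null
python3 - <<'E'
from h import *
st()
p=robot.get_image("scene"); crop(p,260,150,440,260,4.4,"s18.png")
t=robot.get_image("top"); crop(t,130,140,410,280,2.8,"t18.png"); st()
E
```

```text
err rotvec tool (turn to do) [ 0.0009 -0.0044  0.0002] shift cm tool to final [ 0.1  -0.03 -0.04]
in stage: up,lat,height mm [56.  -0.4 10. ] F stage(u,w,n) [ 0.5 -0.7 15.6] T [0.01 0.17 0.  ] t 26.35 w 0.0106 j [-0.2   0.31  2.35  2.03  0.17 -0.7 ]
err rotvec tool (turn to do) [ 0.0009 -0.0044  0.0001] shift cm tool to final [ 0.1  -0.03 -0.04]
in stage: up,lat,height mm [56.  -0.4 10. ] F stage(u,w,n) [ 0.5  0.3 15.7] T [0.03 0.16 0.01] t 26.45 w 0.0108 j [-0.2   0.31  2.35  2.03  0.17 -0.7 ]
```

View pics/s18.png

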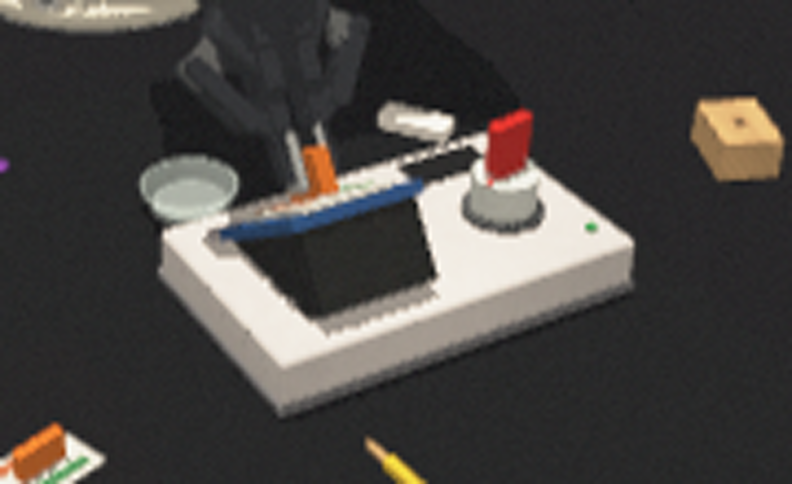

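View pics/t18.png

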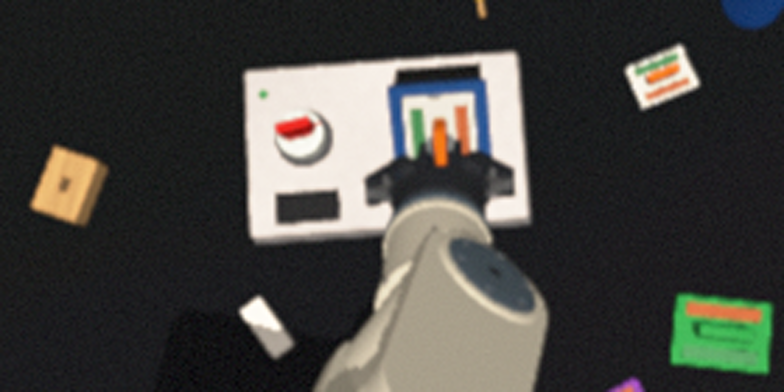

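```bash
python3 -c "
from rig import robot
print(robot.hand_in())"
```

```text
the job is handed in; nothing more can be done
None
```

The job is handed in at 26.5 s: the key is in the switch and turned to its stop, and the slide is still held pressed flush on the stage.

- **Key:** The shoulder sits on the switch, and a 25 N push met a hard stop. Torque climbed to 0.36 N m at the stop, against about 0.05 N m of friction while turning. The key slipped about 0.1 rad in the grip at the stop. A camera fit then put it about 1.4 rad clockwise of the meter's x axis. Allowing for the play, that fits a switch at its 1.2 rad stop.
- **Slide:** I took the larger white slide and laid it at about 0.58 rad, as measured from the pins. The pins loaded as all four together should, then came the hard stop. Torque hardly changed between about 6 and 24 N, so contact looks flush. The last wrist picture puts it within about 0.5 mm of centre. It was held at about 16 N.
- **Pressing force:** The push briefly read about 24 N, above the 20 N the stage is said to bear, before I eased it to 16 N. I saw no sign that the stage moved.
- **Change of grip angle:** My first approach brought the last joint to its range limit (read as -3.02). I backed off and turned the slide half round.
- **Not checked directly:** The switch angle and pin travel were judged only from force, torque and pictures. In the closing pictures, the bystanders I could see had not moved; I did not measure them.

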